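# Free the seized lock pin and load the test-tile rack

## Robot

A 6-joint arm with a two-finger parallel gripper is mounted at the origin on a cart in front of the work surface, level with it; the furniture and walls round the work are solid. World frame = base frame: x ahead of the robot, y to its left, z up, the work surface at z = 0. Lengths are in m, angles in degrees, forces in N, time in s.
With the tool pointing down it reaches from about 0.225 to 0.875 m from the base axis. Payload 3.4 kg.
Tool frame: the origin (TCP) lies midway between the tips of the shut fingers; the grasp point (between the pads) lies 19 mm behind it; z points along the fingers, y is the line along which they close (so a half turn about z gives the same grasp; the last joint's range is limited). The gripper opens to 85 mm and grips with 20 to 120 N. Pads are 22 mm wide; open, the fingers measure 114 mm over their backs; the gripper's body (76 mm by 85 mm) begins 54 mm behind the grasp point. The pads swing forward as they close: fully open they stand 13 mm farther back than shut.
Start: joints at [56.551, 15.808, 86.224, -0, 77.962, -6.933], TCP at [0.257, 0.515, 0.231] pointing down, gripper open.
Joint ranges: [-165.64, 165.64], [-43.16, 119.46], [12.63, 154.43], [-67.54, 247.53], [6.08, 155.33], [-154.97, 154.97]. Speed limits (degrees/s): [147.25, 147.25, 180, 180, 180, 180].

## Interface

Orientations are given as [roll, pitch, yaw] about the fixed x, y, z axes, in that order (R = Rz(yaw) Ry(pitch) Rx(roll)).
In Python, from bench import robot, optics, hand_in, finder gives the robot as it stands. The module is installed in compiled form; this text tells all that it offers.
- The arm moves only by the shell command python3 -m pendant 'ROWS' [OPENING] [FORCE]. ROWS is JSON, one flat list of numbers, 6 for each row, row after row: the shift along the tool's x, y, z scaled (see below), then the turn, a rotation vector about the tool's x, y, z scaled (see below). In form: [x, y, z, ax, ay, az, x, y, z, ax, ay, az, ...]. A call has 1 to 10 rows; each row is the pose to reach, as a shift and turn from the pose commanded when the call began, along the tool's axes at that moment, turning the shorter way round; what a row does not reach only later rows make up. The controller multiplies each number of a shift by 150 mm and each number of a turn by pi rad. A row lasts 1/8 s, in which the tool goes at most 62.5 mm and 10.7 degrees, less where a joint would pass 70% of its speed; a pose out of reach is approached as far as the arm can. A call with a number of a shift or a turn outside -1 to 1 is refused whole. A call with a gripper value outside its range is refused whole. OPENING is the finger opening in mm, from 0 to 85.4, set as the call begins (- or left out, the last holds). The fingers move at their own pace and stop on an object; FORCE is the grip in N (left out, the last holds). Time passes only in rows, so rows that repeat a pose let the fingers close. It gives the time, the measured TCP pose, the force, the opening and the grip force at its end, in the units of the state.
- robot.state(): the state, without advancing time (a new reading comes with each control period).
- optics.grab_frame(name): name is "scene" or "top"; returns a dict with "image" (384x512x3 uint8, red, green, blue), "fx", "fy", "cx", "cy" (pixels), "k1" (the pictures are not rectified: a ray, as slopes to the right and down, at radius r is drawn at 1 + k1 r^2 times it, then the intrinsics apply), "R" (3x3) and "t" (3): a world point X has camera coordinates R X + t. Camera axes: x right, y down, z forward; pixel columns grow to the right and rows downward; lengths in m; the calibration is good to about 2 mm. A picture is of the moment at which its call begins. There is no depth.
- hand_in(): hands the job in; it is judged then, once.
Trained networks look in a picture, given as the dict that the camera call returned (one of the last four; its "shot" number tells which), for a name from the list of things; names that differ only in an ending like _2 or _b are one class to them, and where a whole thing is asked for, a point or a joint stands for the part that bears it (a point fixed in the world has none). Each returns a list of dicts, best first, with "p" (0 to 1); they miss things now and then, are a little off and sometimes report something else, mostly with a low value. They report only what shows in the picture. A call takes as long as a camera call.
- finder.regions_of(picture, label): "pixels" (384x512 bool, what is visible of it) and "location" ([column, row] in pixels, amid what is visible of it).
- finder.place_of(picture, label): "location" ([column, row] in pixels: a listed point, or the origin of a listed thing).
The state is a dict: "clock": time; "joint_positions": joint angles; "dq": joint speeds; "effort": joint torques, N m; "tcp_pos": TCP position; "eef_rot": TCP orientation; "contact_force": force on the tool from outside, world axes, zero at the start; "ft_torque": the same for the moment, N m; "finger_gap": finger opening in m; "gripper_force": force on a finger pad.
Only numpy, scipy, OpenCV 4.12 (cv2) and the standard library are available. Lean on these libraries where they do the work, as an engineer would, in place of code of your own. Each camera call takes 0.05 s, during which the arm holds its last target. There are 200 camera calls.

## Task

The lock pin of the test-tile rack is seized in its bore with dried glaze: twist it back and forth while pulling gently until it comes out, without lifting the rack off its base board, and put it in the grey parts tray. Set every round test tile that lies on the bench in front of you flat, coloured side up and centred, on a cork seat of the rack, one to a seat, and then swing the red keeper bar shut over them until it clicks fully home. Leave the bottle caps and the wooden tools alone.

Things in the scene. Friction and masses are not known exactly. Their poses are not given: they have to be found in the camera images.
- tile_1: round glazed test tile, grey 46 mm across, 8 mm thick, lying flat on the bench; may be absent. Origin: centre of its underside, z up out of the coloured face.
- tile_2: round glazed test tile, light blue 44 mm across, 8 mm thick, lying flat on the bench; may be absent. Origin: centre of its underside, z up out of the coloured face.
- tile_3: round glazed test tile, tan orange 46 mm across, 8 mm thick, lying flat on the bench; may be absent. Origin: centre of its underside, z up out of the coloured face.
- tile_4: round glazed test tile, dark blue 44 mm across, 8 mm thick, lying flat on the bench; may be absent. Origin: centre of its underside, z up out of the coloured face.
- tile_5: round glazed test tile, dark brown 46 mm across, 8 mm thick, lying flat on the bench; may be absent. Origin: centre of its underside, z up out of the coloured face.
- seat_1 (a point): near right seat of the rack: centre of a flat round cork mark 36 mm across, 20 mm above the bench, on a flat land 150 mm long (x). Axes as base. Seats are 74 mm apart along x, 58 along y. Lips 4 mm above the land run along x beside it (54.5 mm and 2.5 mm from the rack's centre line): a tile has about 3 mm of play across and is open fore and aft, so set it down with the fingers closing along x.
- seat_2 (a point): near left seat of the rack: centre of a flat round cork mark 36 mm across, 20 mm above the bench, on a flat land 150 mm long (x). Axes as base. Seats are 74 mm apart along x, 58 along y. Lips 4 mm above the land run along x beside it (54.5 mm and 2.5 mm from the rack's centre line): a tile has about 3 mm of play across and is open fore and aft, so set it down with the fingers closing along x.
- seat_3 (a point): far right seat of the rack: centre of a flat round cork mark 36 mm across, 20 mm above the bench, on a flat land 150 mm long (x). Axes as base. Seats are 74 mm apart along x, 58 along y. Lips 4 mm above the land run along x beside it (54.5 mm and 2.5 mm from the rack's centre line): a tile has about 3 mm of play across and is open fore and aft, so set it down with the fingers closing along x.
- seat_4 (a point): far left seat of the rack: centre of a flat round cork mark 36 mm across, 20 mm above the bench, on a flat land 150 mm long (x). Axes as base. Seats are 74 mm apart along x, 58 along y. Lips 4 mm above the land run along x beside it (54.5 mm and 2.5 mm from the rack's centre line): a tile has about 3 mm of play across and is open fore and aft, so set it down with the fingers closing along x.
- base: wooden board (262 x 136 x 8 mm), fixed; origin: centre of its underside, x from the keeper's hinge end (near the robot) to its latch end, y left, z up. On it stands the aluminium tile rack (250 x 118 mm, about 2.2 kg), not fastened: an upward pull of more than about 21 N lifts it off.
- rack (a joint): how far the rack has been lifted off its base board, m: 0 standing on it.
- pin: lock pin, 70 g: steel shank 18 mm across; on top a yellow flat grip 34 mm wide (pin x), 10 mm thick (pin y), from 41 to 69 mm above the foot. Origin: centre of the foot, z up along the shank. Starts upright in its bore, 22 mm deep, at any yaw within 0.5 rad of the base's. Turns either way without limit with about 0.4 N m.
- bore (a point): mouth of the pin's bore, on a dark steel block 46 x 52 mm, top 32 mm above the bench. It grips the pin with about 45 N of friction over 20 mm of travel. While the pin turns, the friction acts round it, so it rises under a gentle pull if it rises at most a quarter of the distance its surface turns (about 1.5 mm per 0.8 rad). Once it stops turning it is as tight as ever.
- keeper (a joint): angle of the red keeper bar about its upright hinge, rad: 0 shut along the rack's centre line over the tiles' inner edges, grows as it swings open clockwise (from above) to the rack's right, limit 1.9; it stays where left. With the pin in it cannot close below about 1.4. In the last 0.09 rad the tip rides over a sprung ball (about 4 N at the knob), which holds it at 0.
- keeper_knob (a point): top of the upright black knob on the keeper, 16 mm across, 34 mm high, 150 mm from the hinge axis; its top is 76 mm above the bench. The bar is 28 mm wide, 33.5 to 42.5 mm above the bench, and reaches 206 mm from the hinge; it passes over the pin's block.
- keeper_hinge (a point): the keeper's hinge axis (vertical), at the bar's underside; axes as base.
- tile_chest: small wooden drawer chest at the back, fixed, 78 mm high; with its open lower drawer (35 mm high) and knobs it takes up x -125 to +80 mm, y -98 to +98 mm from its origin (centre of the underside).
- tray: grey plastic parts tray 95 (x) x 115 (y) x 16 mm, walls and floor 4 mm, fixed. Origin: centre of the underside, z up.
- cap_1: white ribbed bottle cap, 36 mm across, 22 mm high; bystander, leave alone. Origin: centre of the underside.
- cap_2: white ribbed bottle cap, 36 mm across, 22 mm high; bystander, leave alone. Origin: centre of the underside.
- loop_tool: wooden loop tool, 190 mm long; bystander, leave alone. Origin: centre of the underside.
- needle_tool: wooden needle tool, 150 mm long; bystander, leave alone. Origin: centre of the underside.

How it is judged:
By the outcome, as a careful person would: the job done as asked, in the order asked, and still so for the second after the job is handed in, with the robot touching nothing.
Of tile_1, tile_2, tile_3, tile_4, tile_5 only 3 to 4 are there at a start; the rules pass over those that are not, and their reading is None.
At some moment in a run one of tile_1, tile_2, tile_3, tile_4, tile_5 may be knocked a few centimetres aside while the robot is not near it.
Once in a run the grip may slacken for a moment while it holds something.
It also fails if it takes over 210 s, if anything falls off the work surface, if the arm or the gripper's body presses on something with over 40 N, if the wrist force passes 120 N, or if a joint passes its speed limit or range.

## Working session

There is one attempt and no reset: what is moved stays moved. The work goes in short steps, Python scripts to look and compute and a shell command to move; the robot and the scene stay as the last step left them, time stands still between calls to the robot, and variables do not carry over. Pictures are saved under pics/ and viewed, at most 14 in all, crops included, and the job is handed in when it is done.

```bash
mkdir -p pics; cat > h.py <<'E'
import numpy as np, cv2
from scipy.spatial.transform import Rotation as Rt
from bench import robot, optics, finder
def ray(f,uv):
    x=(uv[0]-f['cx'])/f['fx'];y=(uv[1]-f['cy'])/f['fy'];rd=np.hypot(x,y);r=rd
    for _ in range(30): r=rd/(1+f['k1']*r*r)
    s=r/rd if rd>0 else 1
    R=np.array(f['R']);t=np.array(f['t'])
    d=R.T@np.array([x*s,y*s,1.]);return -R.T@t,d/np.linalg.norm(d)
def atz(f,uv,z):
    c,d=ray(f,uv);return c+d*(z-c[2])/d[2]
def proj(f,X):
    X=np.array(f['R'])@np.array(X)+np.array(f['t']);x=X[0]/X[2];y=X[1]/X[2];k=1+f['k1']*(x*x+y*y)
    return np.array([f['cx']+f['fx']*x*k,f['cy']+f['fy']*y*k])
def tri(obs):
    A=np.zeros((3,3));b=np.zeros(3);L=[]
    for f,uv in obs:
        c,d=ray(f,uv);P=np.eye(3)-np.outer(d,d);A+=P;b+=P@c;L.append((c,P))
    X=np.linalg.solve(A,b);return X,[round(1e3*np.linalg.norm(P@(X-c)),1) for c,P in L]
def save(f,n): cv2.imwrite('pics/'+n,cv2.cvtColor(f['image'],cv2.COLOR_RGB2BGR))
E
python3 - <<'E'
from h import *
np.set_printoptions(precision=4,suppress=True)
s=robot.state();print(s)
for n in('scene','top'):
    f=optics.grab_frame(n);save(f,n+'0.png');C,d=ray(f,(f['cx'],f['cy']));print(n,C,d,f['fx'],f['k1'])
    for l in['tile_1','tile_2','tile_3','tile_4','tile_5','seat_1','seat_2','seat_3','seat_4','pin','bore','keeper_knob','keeper_hinge','base','tray','cap_1']:
        for p in finder.place_of(f,l)[:5]: print(l,np.round(p['location'],1),round(p['p'],2),atz(f,p['location'],{'s':.02,'b':.0,'k':.04}.get(l[0],0)) )
E
```

```text
{'clock': 0.0, 'joint_positions': array([56.5487, 15.8484, 86.2965, -0.0008, 77.9637, -6.933 ]), 'dq': array([-0.057 , -0.0837, -0.0265, -0.0147,  0.07  , -0.1075]), 'effort': array([  0.0016, -41.6779, -24.5807,   0.0001,   0.0107,   0.    ]), 'tcp_pos': array([0.2564, 0.514 , 0.2304]), 'eef_rot': array([-179.8921,   -0.0124,  153.4819]), 'contact_force': array([-0.0333, -0.166 , -0.1789]), 'ft_torque': array([ 0.0136, -0.0076,  0.0262]), 'gripper_force': 0.0, 'finger_gap': 0.08531247925467819}
scene [-0.3822  1.1154  0.6715] [ 0.5946 -0.7036 -0.389 ] 372.7566522387168 -0.038872084341848655
tile_1 [263.7 213.5] 0.6 [0.4347 0.1123 0.    ]
tile_1 [247.2 208.5] 0.46 [0.5102 0.1249 0.    ]
tile_1 [281.2 205.3] 0.43 [0.4296 0.0072 0.    ]
tile_1 [257.8 200.9] 0.38 [0.5258 0.0423 0.    ]
tile_2 [263.7 213.5] 0.6 [0.4347 0.1123 0.    ]
tile_2 [247.2 208.5] 0.46 [0.5102 0.1249 0.    ]
tile_2 [281.2 205.3] 0.43 [0.4296 0.0072 0.    ]
tile_2 [257.8 200.9] 0.38 [0.5258 0.0423 0.    ]
tile_3 [263.7 213.5] 0.6 [0.4347 0.1123 0.    ]
tile_3 [247.2 208.5] 0.46 [0.5102 0.1249 0.    ]
tile_3 [281.2 
[... 3726 characters left out ...]
 ] 0.97 [ 0.5182 -0.1954  0.02  ]
seat_4 [305.1 202.7] 0.8 [ 0.5164 -0.1469  0.02  ]
seat_4 [322.3 184.7] 0.73 [ 0.5882 -0.2088  0.02  ]
seat_4 [310.7 224. ] 0.71 [ 0.439  -0.1694  0.02  ]
seat_4 [303.5 182. ] 0.63 [ 0.5944 -0.1387  0.02  ]
pin [333.1 214.4] 0.54 [ 0.4823 -0.2543  0.    ]
keeper_knob [356.6 227.1] 0.83 [ 0.435  -0.3301  0.04  ]
keeper_hinge [309.6 222.9] 0.88 [ 0.44   -0.1624  0.04  ]
base [309.  195.2] 0.71 [ 0.5496 -0.1633  0.    ]
base [371.7 180.1] 0.22 [ 0.6219 -0.3979  0.    ]
base [262.  223.6] 0.15 [0.4325 0.007  0.    ]
tray [159.5 210. ] 0.76 [0.461  0.3888 0.    ]
cap_1 [369.4 180.9] 0.57 [ 0.6183 -0.3893  0.    ]
cap_1 [375.9 194.3] 0.53 [ 0.5679 -0.413   0.    ]
```

```bash
python3 - <<'E'
import cv2
a=cv2.imread('pics/top0.png')[150:260,130:400];cv2.imwrite('pics/a.png',cv2.resize(a,None,fx=2.96,fy=2.96,interpolation=cv2.INTER_CUBIC))
a=cv2.imread('pics/scene0.png')[140:260,130:350];cv2.imwrite('pics/b.png',cv2.resize(a,None,fx=3.6,fy=3.6,interpolation=cv2.INTER_CUBIC))
E
```

```text
(no output)
```

View pics/a.png

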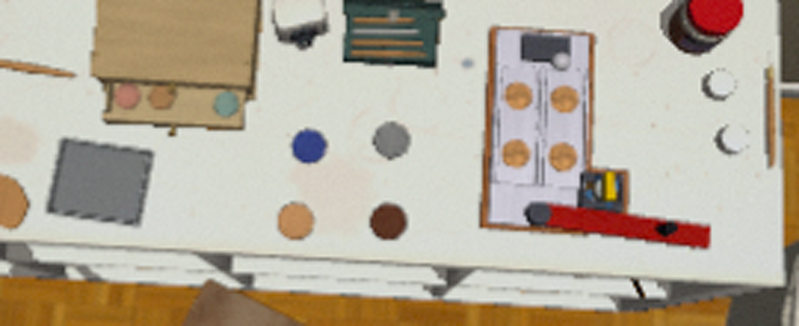

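View pics/b.png

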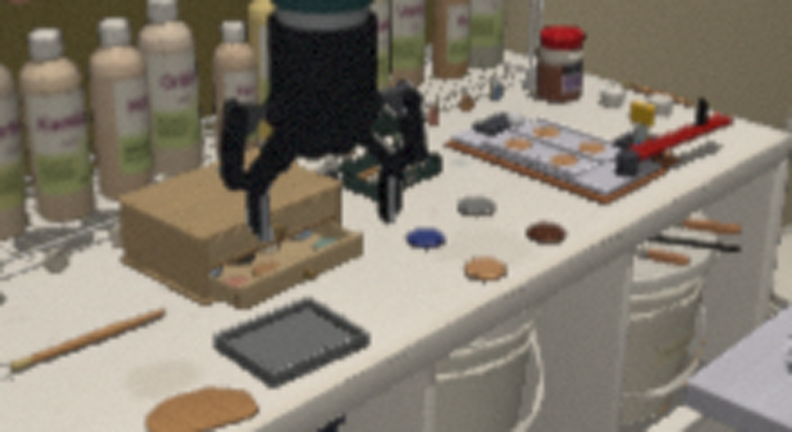

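```bash
cat >> h.py <<'E'
COL={'grey':lambda r,g,b:(abs(r-g)<14)&(abs(g-b)<14)&(r>95)&(r<165),
'tan':lambda r,g,b:(r-b>60)&(r>160)&(g>100)&(g-b>15),
'blue':lambda r,g,b:(b-r>50)&(b>90),
'brown':lambda r,g,b:(r<140)&(r-b>25)&(r>50)&(g<80),
'yellow':lambda r,g,b:(r>130)&(g>110)&(b<90)&(r-g<70)}
def blob(f,col,uv,rad=11):
    """centroid of the colour blob (component nearest uv) within rad px"""
    im=f['image'].astype(int);m=COL[col](im[...,0],im[...,1],im[...,2]).astype(np.uint8)
    yy,xx=np.mgrid[:384,:512];m[np.hypot(xx-uv[0],yy-uv[1])>rad]=0
    n,l,st,ce=cv2.connectedComponentsWithStats(m)
    if n<2:return None
    k=1+np.argmax(st[1:,4]);return ce[k],st[k,4],(l==k)
E
python3 - <<'E'
from h import *
np.set_printoptions(precision=4,suppress=True)
S=optics.grab_frame('scene');T=optics.grab_frame('top')
pT={'blue':(234,199),'grey':(262,197),'tan':(230,225),'brown':(261,225),'yellow':(335,213)}
pS={'blue':(249,206),'grey':(262,197),'tan':(264.5,214.5),'brown':(281,205),'yellow':(308,171)}
for c in pT:
    a=blob(T,c,pT[c]);b=blob(S,c,pS[c])
    z=.065 if c=='yellow' else .007
    if a and b: print(c,a[0],a[1],b[0],b[1],'tri',*tri([(T,a[0]),(S,b[0])]),'top@z',atz(T,a[0],z),'sc@z',atz(S,b[0],z))
    if c=='yellow' and a:
        y,x=np.nonzero(a[2]);P=np.array([atz(T,(u,v),z)[:2] for u,v in zip(x,y)]);w,v=np.linalg.eigh(np.cov(P.T));print('grip dir',np.degrees(np.arctan(v[1,1]/v[0,1])),np.sqrt(12*w))
for i,p in enumerate([(305,181),(321,183),(304.5,202.3),(320,203)]):
    a=blob(T,'tan',p,8);print('seat',a[0],a[1],atz(T,a[0],.02))
for i,p in enumerate([(275,177),(281,177),(269,181),(287,184)]):
    a=blob(S,'tan',p,6);print('seatS',a and (a[0],a[1],atz(S,a[0],.02)))
for l in('bore','pin','keeper','keeper_knob','tray','rack','seat_1'):
    for F in(T,S):
        for q in finder.regions_of(F,l)[:2]: print(l,F is T,q['location'],round(q['p'],2),q['pixels'].sum())
E
```

```text
blue [233.8132 199.044 ] 91 [247.2353 205.4706] 17 tri [0.5171 0.1169 0.0082] [np.float64(0.4), np.float64(0.4)] top@z [0.517  0.1167 0.007 ] sc@z [0.5191 0.1152 0.007 ]
grey [261.9917 196.8083] 120 [261.9574 197.0213] 47 tri [0.5308 0.0118 0.0063] [np.float64(1.2), np.float64(1.2)] top@z [0.5316 0.0125 0.007 ] sc@z [0.5286 0.0126 0.007 ]
tan [229.3173 224.2115] 104 [264.3056 213.7778] 36 tri [0.4215 0.126  0.0089] [np.float64(0.8), np.float64(0.8)] top@z [0.4223 0.1266 0.007 ] sc@z [0.423  0.1229 0.007 ]
brown [260.6346 224.6731] 104 [281.2188 204.5   ] 32 tri [0.4271 0.0116 0.0061] [np.float64(0.5), np.float64(0.5)] top@z [0.4274 0.0119 0.007 ] sc@z [0.4256 0.0129 0.007 ]
yellow [336. 212.] 27 [309.4286 169.2857] 7 tri [ 0.4754 -0.2505  0.0764] [np.float64(4.1), np.float64(4.1)] top@z [ 0.4809 -0.2509  0.065 ] sc@z [ 0.4881 -0.2787  0.065 ]
grip dir 0.2806921726123381 [0.0102 0.0326]
seat [304.6102 182.0678] 59 [ 0.5943 -0.1428  0.02  ]
seat [320.4746 183.1186] 59 [ 0.5938 -0.2019  0.02  ]
seat [303.7258 201.4032] 62 [ 0.5209 -0.1417  0.02  ]
seat [319.7344 202.5469] 64 [ 0.5202 -0
[... 294 characters left out ...]
np.int32(10), array([ 0.5191, -0.1448,  0.02  ]))
bore True [315.9, 203.5] 0.88 2579
bore False [289.6, 180.8] 0.77 786
pin True [341.1, 225.3] 0.56 506
pin True [335.5, 213.0] 0.41 58
pin False [308.4, 173.7] 0.61 59
pin False [289.5, 180.9] 0.49 769
keeper True [338.9, 223.4] 0.81 505
keeper False [320.3, 178.0] 0.51 185
keeper_knob True [339.5, 226.5] 0.82 417
keeper_knob False [315.7, 178.1] 0.64 224
keeper_knob False [144.8, 233.9] 0.55 128
tray True [157.6, 209.2] 0.86 872
tray False [213.0, 232.8] 0.81 616
rack True [313.2, 198.9] 0.83 2609
rack False [290.8, 181.4] 0.74 739
seat_1 True [316.9, 199.5] 0.89 2677
seat_1 False [290.1, 177.8] 0.96 837
seat_1 False [287.2, 185.1] 0.31 1002
```

```bash
cat > go.py <<'E'
import sys
from h import *
# usage: go.py x y z yaw  -> tool-frame shift and turn in the units of the rows
x,y,z,yaw=map(float,sys.argv[1:5]);s=robot.state()
R0=Rt.from_euler('xyz',s['eef_rot'],degrees=True);R1=Rt.from_euler('xyz',[180,0,yaw],degrees=True)
np.set_printoptions(precision=4,suppress=True)
print('shift',R0.inv().apply(np.array([x,y,z])-s['tcp_pos'])/.15,'turn',(R0.inv()*R1).as_rotvec()/np.pi,'j6',s['joint_positions'][5],s['clock'])
E
python3 -m pendant '[-1,-1,0,0,0,0.55,-1,-1,0,0,0,0.55,-1,-1,0,0,0,0.55,-1,-1,0,0,0,0.55,-1,-1,0,0,0,0.55,-1,-1,0,0,0,0.55,-1,-1,0,0,0,0.55,-1,-1,0,0,0,0.55,-1,-1,0,0,0,0.55,-1,-1,0,0,0,0.55]' 30 100
python3 go.py 0.48 -0.25 0.15 0
python3 - <<'E'
from h import *
S=optics.grab_frame('scene');T=optics.grab_frame('top')
for z in(.055,.065):print(atz(S,(308.4,173.7),z))
for z in(.065,.079):print(atz(T,(336,212),z), atz(T,(335.5,213),z))
for z in(0,.01):print('block',atz(T,(333.7,214.2),.032),'tray',atz(T,(157.6,209.2),z))
for l in('pin','keeper_knob','keeper_hinge','bore'):print(l,[(np.round(p['location'],1),round(p['p'],2)) for p in finder.place_of(T,l)[:2]])
E
```

```text
clock: 3.75
tcp_pos: [0.324, 0.3133, 0.2314]
eef_rot: [180.0, -0.0, 54.4]
contact_force: [-0.3, 0.2, -0.4]
finger_gap: 0.0303
gripper_force: 0.0
shift [-2.4461  3.0336  0.5422] turn [-0.     -0.0001  0.302 ] j6 70.82318665205952 3.75
[ 0.47358772 -0.24975727  0.055     ]
[ 0.4597061  -0.22761128  0.065     ]
[ 0.48093253 -0.25090363  0.065     ] [ 0.47725191 -0.24917878  0.065     ]
[ 0.47856296 -0.24787417  0.079     ] [ 0.47492143 -0.24616763  0.079     ]
block [ 0.47796408 -0.24982662  0.032     ] tray [0.4635333  0.39608886 0.        ]
block [ 0.47796408 -0.24982662  0.032     ] tray [0.46204607 0.39347371 0.01      ]
pin [(array([332.6, 215.6]), 0.52), (array([264.7, 226.5]), 0.51)]
keeper_knob [(array([357. , 227.7]), 0.9)]
keeper_hinge [(array([310.3, 224.4]), 0.79)]
bore [(array([333. , 214.7]), 0.58), (array([370.8, 180.5]), 0.35)]
```

```bash

python3 -m pendant '[-1,1,0,0,0,0.302,-1,1,0,0,0,0.302,-1,1,0,0,0,0.302,-1,1,0,0,0,0.302,-1,1,0,0,0,0.302,-1,1,0,0,0,0.302]' 30 100 >/dev/null
python3 -m pendant '[0.4,1,0,0,0,0,0.4,1,0,0,0,0,0.4,1,0,0,0,0]' >/dev/null
python3 -m pendant '[0.39,1,0.2,0,0,0,0.39,1,0.2,0,0,0,0.39,1,0.2,0,0,0]' >/dev/null
python3 -m pendant '[0,0.35,0.34,0,0,0,0,0.35,0.34,0,0,0,0,0.35,0.34,0,0,0,0,0.35,0.34,0,0,0]'
python3 go.py 0.478 -0.249 0.12 0
python3 - <<'E'
from h import *
S=optics.grab_frame('scene');T=optics.grab_frame('top')
a=cv2.cvtColor(np.hstack([cv2.resize(S['image'][120:210,250:350],None,fx=4,fy=4,interpolation=2),cv2.resize(T['image'][160:250,285:385],None,fx=4,fy=4,interpolation=2)]),4);cv2.imwrite('pics/c.png',a)
print(proj(S,robot.state()['tcp_pos']),proj(T,robot.state()['tcp_pos']))
E
```

```text
clock: 6.05
tcp_pos: [0.4789, -0.2471, 0.1514]
eef_rot: [180.0, -0.1, 0.2]
contact_force: [-0.4, 0.0, 0.9]
finger_gap: 0.03
gripper_force: 0.0
shift [-0.0061  0.0125  0.2094] turn [ 0.0001 -0.0005  0.0014] j6 55.01887793077006 6.05
[308.77651071 153.50883401] [340.60229105 208.50264232]
```

View pics/c.png

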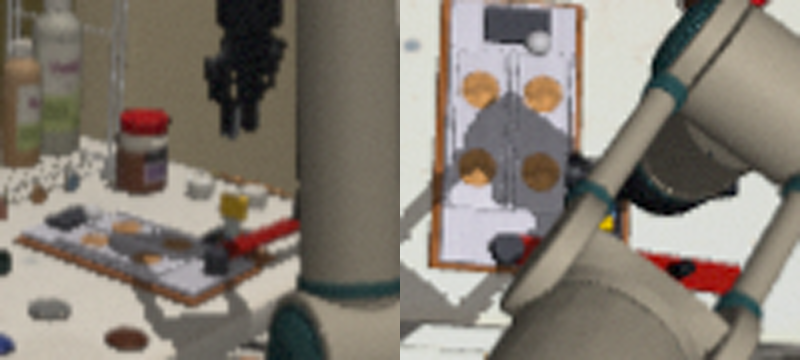

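```bash

python3 -m pendant '[-0.006,0.0125,0.35,0,0,0,-0.006,0.0125,0.35,0,0,0,-0.006,0.0125,0.6,0,0,0,-0.006,0.0125,0.69,0,0,0,-0.006,0.0125,0.69,0,0,0]'
python3 -m pendant '[0,0,0,0,0,0,0,0,0,0,0,0,0,0,0,0,0,0,0,0,0,0,0,0,0,0,0,0,0,0]' 0 100; python3 -c "from h import *;print(robot.state()['ft_torque'])"
```

```text
clock: 6.78
tcp_pos: [0.4775, -0.2498, 0.0473]
eef_rot: [-180.0, 0.0, 0.1]
contact_force: [-0.2, -0.5, 0.4]
finger_gap: 0.0296
gripper_force: 0.0
clock: 7.4
tcp_pos: [0.4781, -0.2494, 0.0486]
eef_rot: [-180.0, -0.1, 0.1]
contact_force: [0.5, 4.6, 5.6]
finger_gap: 0.011
gripper_force: 98.1
[ 0.7851404  -0.00897727 -0.01473281]
```

```bash

python3 -m pendant '[0,0,0,0,0,0.05,0,0,-0.0017,0,0,0.10,0,0,-0.0034,0,0,0.15,0,0,-0.0051,0,0,0.20,0,0,-0.0068,0,0,0.25,0,0,-0.0085,0,0,0.30,0,0,-0.0102,0,0,0.35,0,0,-0.0119,0,0,0.40,0,0,-0.0119,0,0,0.45]'
python3 -c "from h import *;print(robot.state()['ft_torque'])"
```

```text
clock: 8.52
tcp_pos: [0.4793, -0.2493, 0.0492]
eef_rot: [-179.8, -0.0, -81.2]
contact_force: [6.7, 5.4, -3.6]
finger_gap: 0.0114
gripper_force: 98.1
[ 1.03865551 -1.05868447  0.31922346]
```

```bash

D='[0,0,0,0,0,-0.05,0,0,-0.0018,0,0,-0.10,0,0,-0.0036,0,0,-0.15,0,0,-0.0054,0,0,-0.20,0,0,-0.0072,0,0,-0.25,0,0,-0.0090,0,0,-0.30,0,0,-0.0108,0,0,-0.35,0,0,-0.0126,0,0,-0.40,0,0,-0.0126,0,0,-0.45]'
python3 -m pendant '[0,0,0,0,0,-0.05,0,0,-0.0018,0,0,-0.10,0,0,-0.0036,0,0,-0.15,0,0,-0.0054,0,0,-0.20,0,0,-0.0072,0,0,-0.25,0,0,-0.0090,0,0,-0.30,0,0,-0.0108,0,0,-0.35,0,0,-0.0126,0,0,-0.40,0,0,-0.0126,0,0,-0.45]'
python3 -m pendant '[0,0,0,0,0,0.05,0,0,-0.0018,0,0,0.10,0,0,-0.0036,0,0,0.15,0,0,-0.0054,0,0,0.20,0,0,-0.0072,0,0,0.25,0,0,-0.0090,0,0,0.30,0,0,-0.0108,0,0,0.35,0,0,-0.0126,0,0,0.40,0,0,-0.0126,0,0,0.45]'
```

```text
clock: 9.65
tcp_pos: [0.4763, -0.2487, 0.05]
eef_rot: [-179.8, 0.1, 0.3]
contact_force: [-0.4, 3.1, -4.8]
finger_gap: 0.0109
gripper_force: 98.4
clock: 10.78
tcp_pos: [0.4785, -0.2492, 0.052]
eef_rot: [-179.9, 0.0, -81.2]
contact_force: [5.5, 3.5, -9.6]
finger_gap: 0.0113
gripper_force: 98.4
```

```bash

python3 -m pendant '[0,0,0,0,0,-0.05,0,0,-0.0015,0,0,-0.10,0,0,-0.0030,0,0,-0.15,0,0,-0.0045,0,0,-0.20,0,0,-0.0060,0,0,-0.25,0,0,-0.0075,0,0,-0.30,0,0,-0.0090,0,0,-0.35,0,0,-0.0105,0,0,-0.40,0,0,-0.0105,0,0,-0.45]'
python3 -m pendant '[0,0,0,0,0,0.05,0,0,-0.0015,0,0,0.10,0,0,-0.0030,0,0,0.15,0,0,-0.0045,0,0,0.20,0,0,-0.0060,0,0,0.25,0,0,-0.0075,0,0,0.30,0,0,-0.0090,0,0,0.35,0,0,-0.0105,0,0,0.40,0,0,-0.0105,0,0,0.45]'
python3 - <<'E'
from h import *
S=optics.grab_frame('scene');cv2.imwrite('pics/d.png',cv2.cvtColor(cv2.resize(S['image'][130:210,250:350],None,fx=6,fy=6,interpolation=2),4))
E
```

```text
clock: 11.9
tcp_pos: [0.4763, -0.2488, 0.0532]
eef_rot: [-179.9, 0.1, 0.4]
contact_force: [0.2, 3.0, -6.6]
finger_gap: 0.0112
gripper_force: 98.5
clock: 13.02
tcp_pos: [0.4777, -0.2492, 0.0552]
eef_rot: [-180.0, 0.1, -81.1]
contact_force: [0.4, 2.4, -7.1]
finger_gap: 0.0112
gripper_force: 98.6
```

View pics/d.png

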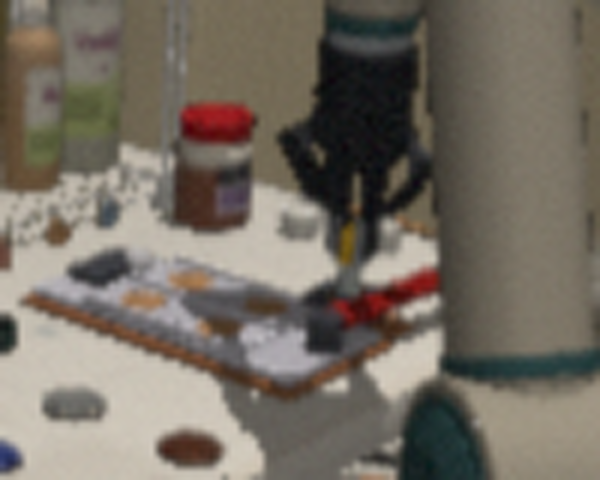

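```bash

python3 -m pendant '[0,0,0,0,0,-0.05,0,0,-0.0017,0,0,-0.10,0,0,-0.0034,0,0,-0.15,0,0,-0.0051,0,0,-0.20,0,0,-0.0068,0,0,-0.25,0,0,-0.0085,0,0,-0.30,0,0,-0.0102,0,0,-0.35,0,0,-0.0119,0,0,-0.40,0,0,-0.0119,0,0,-0.45]'
python3 -m pendant '[0,0,0,0,0,0.05,0,0,-0.0017,0,0,0.10,0,0,-0.0034,0,0,0.15,0,0,-0.0051,0,0,0.20,0,0,-0.0068,0,0,0.25,0,0,-0.0085,0,0,0.30,0,0,-0.0102,0,0,0.35,0,0,-0.0119,0,0,0.40,0,0,-0.0119,0,0,0.45]'
python3 -m pendant '[0,0,0,0,0,-0.05,0,0,-0.0017,0,0,-0.10,0,0,-0.0034,0,0,-0.15,0,0,-0.0051,0,0,-0.20,0,0,-0.0068,0,0,-0.25,0,0,-0.0085,0,0,-0.30,0,0,-0.0102,0,0,-0.35,0,0,-0.0119,0,0,-0.40,0,0,-0.0119,0,0,-0.45]'
python3 -m pendant '[0,0,0,0,0,0.05,0,0,-0.0017,0,0,0.10,0,0,-0.0034,0,0,0.15,0,0,-0.0051,0,0,0.20,0,0,-0.0068,0,0,0.25,0,0,-0.0085,0,0,0.30,0,0,-0.0102,0,0,0.35,0,0,-0.0119,0,0,0.40,0,0,-0.0119,0,0,0.45]'
```

```text
clock: 14.2
tcp_pos: [0.4763, -0.2491, 0.0566]
eef_rot: [-179.9, 0.1, 0.5]
contact_force: [-0.4, 2.5, -6.7]
finger_gap: 0.0112
gripper_force: 98.5
clock: 15.32
tcp_pos: [0.4765, -0.2492, 0.0585]
eef_rot: [179.9, 0.1, -81.0]
contact_force: [0.7, 1.1, -7.3]
finger_gap: 0.011
gripper_force: 98.7
clock: 16.45
tcp_pos: [0.4765, -0.2491, 0.0603]
eef_rot: [-179.9, 0.1, 0.5]
contact_force: [0.0, 1.4, -8.1]
finger_gap: 0.0113
gripper_force: 98.6
clock: 17.58
tcp_pos: [0.4765, -0.2493, 0.0622]
eef_rot: [179.9, 0.1, -81.0]
contact_force: [0.2, 1.7, -7.1]
finger_gap: 0.0111
gripper_force: 98.8
```

```bash

python3 -m pendant '[0,0,0,0,0,-0.05,0,0,-0.0018,0,0,-0.10,0,0,-0.0036,0,0,-0.15,0,0,-0.0054,0,0,-0.20,0,0,-0.0072,0,0,-0.25,0,0,-0.0090,0,0,-0.30,0,0,-0.0108,0,0,-0.35,0,0,-0.0126,0,0,-0.40,0,0,-0.0126,0,0,-0.45]'
python3 -m pendant '[0,0,0,0,0,0.05,0,0,-0.0018,0,0,0.10,0,0,-0.0036,0,0,0.15,0,0,-0.0054,0,0,0.20,0,0,-0.0072,0,0,0.25,0,0,-0.0090,0,0,0.30,0,0,-0.0108,0,0,0.35,0,0,-0.0126,0,0,0.40,0,0,-0.0126,0,0,0.45]'
python3 -m pendant '[0,0,0,0,0,-0.05,0,0,-0.0018,0,0,-0.10,0,0,-0.0036,0,0,-0.15,0,0,-0.0054,0,0,-0.20,0,0,-0.0072,0,0,-0.25,0,0,-0.0090,0,0,-0.30,0,0,-0.0108,0,0,-0.35,0,0,-0.0126,0,0,-0.40,0,0,-0.0126,0,0,-0.45]'
python3 -m pendant '[0,0,0,0,0,0.05,0,0,-0.0018,0,0,0.10,0,0,-0.0036,0,0,0.15,0,0,-0.0054,0,0,0.20,0,0,-0.0072,0,0,0.25,0,0,-0.0090,0,0,0.30,0,0,-0.0108,0,0,0.35,0,0,-0.0126,0,0,0.40,0,0,-0.0126,0,0,0.45]'
```

```text
clock: 18.7
tcp_pos: [0.4765, -0.2492, 0.0638]
eef_rot: [-179.9, 0.1, 0.5]
contact_force: [1.5, 1.3, -6.6]
finger_gap: 0.0111
gripper_force: 98.5
clock: 19.82
tcp_pos: [0.4765, -0.2494, 0.0659]
eef_rot: [179.9, 0.1, -81.0]
contact_force: [0.0, 1.0, -8.3]
finger_gap: 0.0111
gripper_force: 98.8
clock: 20.95
tcp_pos: [0.4764, -0.2492, 0.0676]
eef_rot: [-179.9, 0.1, 0.5]
contact_force: [-0.9, 1.2, -7.0]
finger_gap: 0.0109
gripper_force: 98.5
clock: 22.08
tcp_pos: [0.4778, -0.2509, 0.0713]
eef_rot: [-179.9, -0.1, -81.0]
contact_force: [-0.4, -0.9, 0.4]
finger_gap: 0.0111
gripper_force: 99.7
```

```bash

python3 -m pendant '[0,0,-0.1,0,0,0,0,0,-0.3,0,0,0,0,0,-0.5,0,0,-0.05,0,0,-0.5,0,0,-0.1,0,0,-0.5,0,0,-0.15,0,0,-0.5,0,0,-0.2,0,0,-0.5,0,0,-0.25,0,0,-0.5,0,0,-0.3,0,0,-0.5,0,0,-0.35,0,0,-0.5,0,0,-0.4]'
python3 go.py 0.462 0.393 0.146 90
python3 - <<'E'
from h import *
S=optics.grab_frame('scene');cv2.imwrite('pics/e.png',cv2.cvtColor(cv2.resize(S['image'][110:220,240:350],None,fx=5,fy=5,interpolation=2),4))
E
```

```text
clock: 23.32
tcp_pos: [0.4777, -0.2506, 0.147]
eef_rot: [179.9, -0.1, -8.3]
contact_force: [-0.1, -0.2, -1.5]
finger_gap: 0.011
gripper_force: 99.8
shift [-0.7256 -4.2302 -0.0014] turn [ 0.0009 -0.0001 -0.5463] j6 63.28858703979311 23.325
```

View pics/e.png

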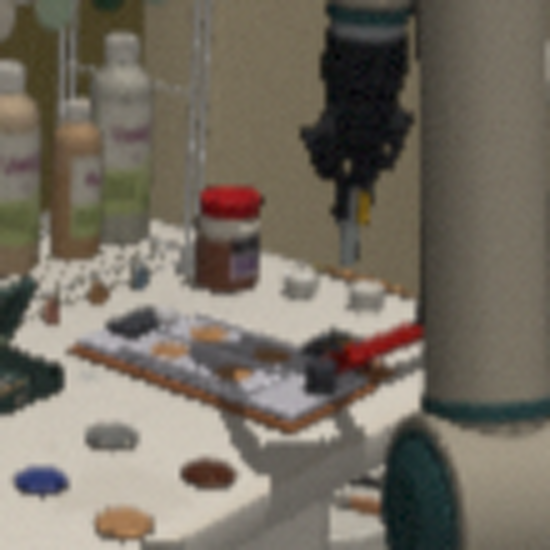

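```bash

python3 -m pendant '[-0.14,-1,0,0,0,-0.0546,-0.14,-1,0,0,0,-0.1092,-0.14,-1,0,0,0,-0.1638,-0.14,-1,0,0,0,-0.2184,-0.14,-1,0,0,0,-0.273,-0.14,-1,0,0,0,-0.3276,-0.14,-1,0,0,0,-0.3822,-0.14,-1,0,0,0,-0.4368,-0.14,-1,0,0,0,-0.4914,-0.14,-1,0,0,0,-0.546]' >/dev/null
for i in 1 2 3; do python3 -m pendant '[0.35,0,0,0,0,0,0.7,0,0,0,0,0,1,0,0,0,0,0]'|grep gap; done
python3 -m pendant '[0.28,-0.1,0,0,0,0,0.28,-0.1,0,0,0,0,0.28,-0.1,0,0,0,0,0.28,-0.1,0,0,0,0]'
python3 go.py 0.462 0.393 0.05 90
python3 - <<'E'
from h import *
S=optics.grab_frame('scene');cv2.imwrite('pics/e2.png',cv2.cvtColor(cv2.resize(S['image'][140:270,140:290],None,fx=4,fy=4,interpolation=2),4))
E
```

```text
finger_gap: 0.0108
finger_gap: 0.011
finger_gap: 0.0108
clock: 26.25
tcp_pos: [0.4703, 0.3924, 0.1458]
eef_rot: [180.0, 0.0, 89.3]
contact_force: [0.3, -0.1, -0.4]
finger_gap: 0.0113
gripper_force: 99.8
shift [ 0.0035 -0.0559  0.6384] turn [ 0.0002  0.0001 -0.0036] j6 34.01619783758598 26.25
```

View pics/e2.png

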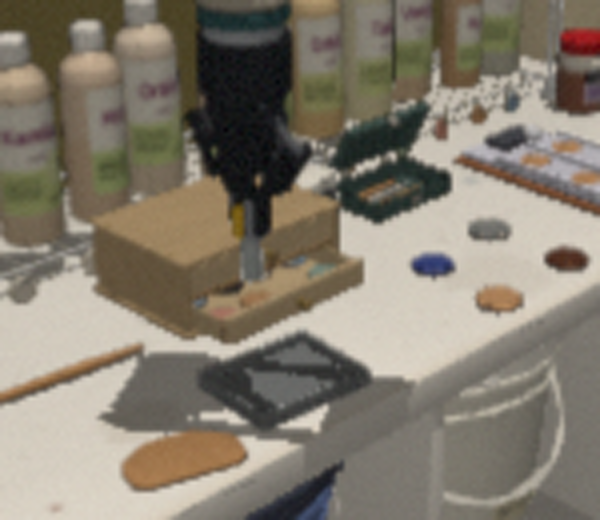

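```bash

python3 -m pendant '[0.0035,-0.056,0.2,0,0,-0.0036,0.0035,-0.056,0.45,0,0,-0.0036,0.0035,-0.056,0.62,0,0,-0.0036,0.0035,-0.056,0.64,0,0,-0.0036]' |egrep 'pos|force|gap'
python3 -m pendant '[0,0,0.01,0,0,0,0,0,0.02,0,0,0]'|egrep 'pos|force'
python3 -m pendant '[0,0,0.01,0,0,0,0,0,0.02,0,0,0]'|egrep 'pos|force'
```

```text
tcp_pos: [0.4606, 0.3924, 0.0476]
contact_force: [0.1, 0.1, -0.2]
finger_gap: 0.0108
gripper_force: 99.8
tcp_pos: [0.4625, 0.3946, 0.0476]
contact_force: [-0.1, 0.2, -0.0]
gripper_force: 99.8
tcp_pos: [0.4616, 0.3944, 0.0437]
contact_force: [0.2, 0.2, -0.4]
gripper_force: 99.8
```

```bash

for i in 1 2; do python3 -m pendant '[0,0,0.007,0,0,0,0,0,0.013,0,0,0]'|egrep 'pos|force'; done
```

```text
tcp_pos: [0.4616, 0.3946, 0.0426]
contact_force: [-3.2, -1.9, 11.4]
gripper_force: 101.5
tcp_pos: [0.4616, 0.3949, 0.0425]
contact_force: [-5.5, -1.8, 19.9]
gripper_force: 103.1
```

```bash

python3 -m pendant '[0,0,-0.013,0,0,0,0,0,-0.013,0,0,0]' |egrep 'force'
python3 -m pendant '[0,0,0,0,0,0,0,0,0,0,0,0,0,0,0,0,0,0,0,0,0,0,0,0]' 30 |egrep 'force|gap'
python3 -m pendant '[0,0,-0.2,0,0,0,0,0,-0.5,0,0,0,0,0,-0.75,0,0,0]' 
python3 -m pendant '[-0.35,0,0,0,0,0,-0.7,0,0,0,0,0,-1,0,0,0,0,0]' 62 |grep pos
python3 - <<'E'
from h import *
np.set_printoptions(precision=4,suppress=True)
S=optics.grab_frame('scene');T=optics.grab_frame('top')
cv2.imwrite('pics/f.png',cv2.cvtColor(np.hstack([cv2.resize(S['image'][180:260,160:260],None,fx=4,fy=4,interpolation=2),cv2.resize(T['image'][150:230,110:210],None,fx=4,fy=4,interpolation=2)]),4))
for c,p in {'blue':(234,199),'grey':(262,197),'tan':(230,225),'brown':(261,225)}.items():
    a=blob(T,c,p,16);print(c,a and (a[0],a[1],atz(T,a[0],.007)))
E
python3 go.py 0.4225 0.126 0.1 90
```

```text
contact_force: [-2.1, -0.5, 9.0]
gripper_force: 101.2
contact_force: [0.1, 0.8, -0.6]
finger_gap: 0.0301
gripper_force: 0.0
clock: 28.92
tcp_pos: [0.4616, 0.3943, 0.1552]
eef_rot: [180.0, -0.0, 90.1]
contact_force: [0.1, 0.1, 0.5]
finger_gap: 0.0299
gripper_force: 0.0
tcp_pos: [0.4613, 0.2426, 0.1538]
blue (array([233.8132, 199.044 ]), np.int32(91), array([0.517 , 0.1167, 0.007 ]))
grey (array([261.9835, 196.8595]), np.int32(121), array([0.5315, 0.0125, 0.007 ]))
tan (array([229.2667, 224.1905]), np.int32(105), array([0.4224, 0.1268, 0.007 ]))
brown (array([260.5392, 224.6569]), np.int32(102), array([0.4274, 0.0122, 0.007 ]))
shift [-0.7622 -0.2528  0.3604] turn [-0.0004  0.0008 -0.0008] j6 20.147792576043372 29.4
```

View pics/f.png

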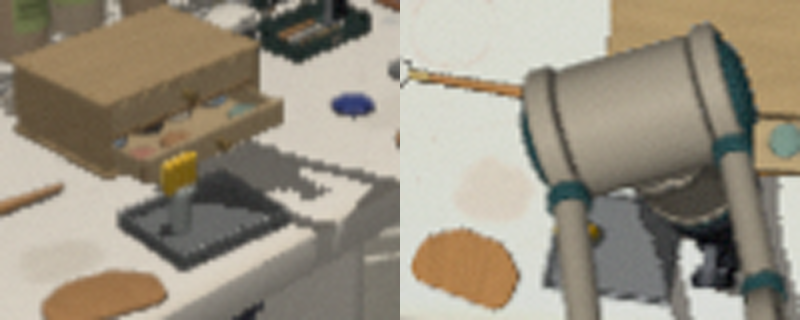

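```bash

python3 -m pendant '[-0.25,-0.253,0.1,0,0,0,-0.5,-0.253,0.2,0,0,0,-0.76,-0.253,0.36,0,0,0,-0.76,-0.253,0.36,0,0,0]' 56 40 |grep pos
python3 go.py 0.4225 0.126 0.003 90
```

```text
tcp_pos: [0.4223, 0.1287, 0.0984]
shift [-0.018   0.004   0.6362] turn [-0.0012  0.0002 -0.0007] j6 8.040565513312218 29.9
```

```bash

python3 -m pendant '[-0.015,0.004,0.25,0,0,0,-0.015,0.004,0.5,0,0,0,-0.015,0.004,0.63,0,0,0,-0.015,0.004,0.63,0,0,0]'  |egrep 'pos|gap|force'
python3 -m pendant '[0,0,0.01,0,0,0,0,0,0.013,0,0,0,0,0,0.013,0,0,0]'  |egrep 'pos|gap|force'
python3 -m pendant '[0,0,0,0,0,0,0,0,0,0,0,0,0,0,0,0,0,0,0,0,0,0,0,0]' 20 40  |egrep 'pos|gap|force'
```

```text
tcp_pos: [0.424, 0.1289, 0.0045]
contact_force: [-0.2, 0.4, 0.8]
finger_gap: 0.0562
gripper_force: 0.0
tcp_pos: [0.4249, 0.1281, 0.004]
contact_force: [-0.6, 0.0, 0.3]
finger_gap: 0.0557
gripper_force: 0.0
tcp_pos: [0.4249, 0.128, 0.0043]
contact_force: [-0.8, 0.1, 7.2]
finger_gap: 0.0394
gripper_force: 36.8
```

```bash

python3 -m pendant '[0,0,-0.02,0,0,0,0,0,-0.02,0,0,0,0,0,-0.02,0,0,0]' 57  |egrep 'pos|gap|force'
python3 -m pendant '[0,0,0.02,0,0,0,0,0,0.04,0,0,0,0,0,0.048,0,0,0,0,0,0.048,0,0,0]'  |egrep 'pos|gap|force'
python3 - <<'E'
from h import *
S=optics.grab_frame('scene');cv2.imwrite('pics/g.png',cv2.cvtColor(cv2.resize(S['image'][160:240,220:320],None,fx=6,fy=6,interpolation=2),4))
E
```

```text
tcp_pos: [0.4242, 0.1279, 0.0063]
contact_force: [0.1, -0.0, -0.3]
finger_gap: 0.0567
gripper_force: 0.0
tcp_pos: [0.4242, 0.1279, -0.0011]
contact_force: [-0.1, -0.2, 0.2]
finger_gap: 0.0573
gripper_force: 0.0
```

View pics/g.png

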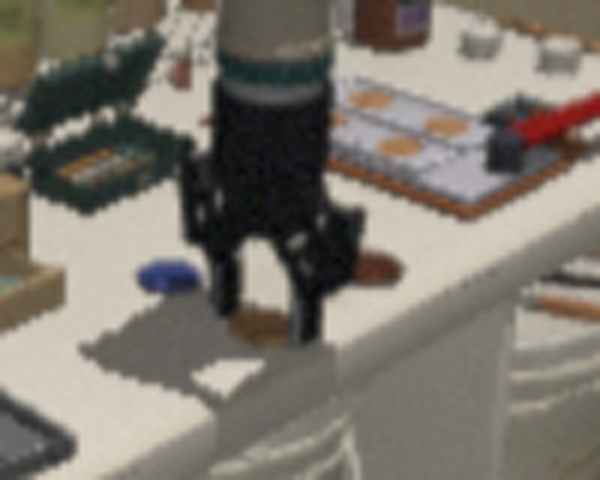

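```bash

python3 -m pendant '[0,0,0,0,0,0,0,0,0,0,0,0,0,0,0,0,0,0]' 44 50  |egrep 'pos|gap|force'
```

```text
tcp_pos: [0.4244, 0.1279, -0.0008]
contact_force: [0.8, 0.4, -0.4]
finger_gap: 0.0438
gripper_force: 0.1
```

```bash
python3 - <<'E'
from h import *
S=optics.grab_frame('scene');T=optics.grab_frame('top');p=robot.state()['tcp_pos'];print(p)
for dx in(-.029,-.022,0,.022,.029):print(dx,proj(S,p+[dx,0,.008]))
b=blob(S,'tan',(264,214),12);print(b and (b[0],b[1]), atz(S,b[0],.007) if b else '')
a=np.hstack([cv2.resize(F['image'][v-30:v+30,u-30:u+30],None,fx=6.5,fy=6.5,interpolation=2) for F,u,v in((S,264,205),(T,230,222))])
cv2.imwrite('pics/i.png',cv2.cvtColor(a,4))
E
```

```text
[ 0.42445026  0.12794457 -0.00081744]
-0.029 [269.00023408 216.5024754 ]
-0.022 [267.5802091  215.90555001]
0 [263.17060723 214.05167789]
0.022 [258.840367   212.23081698]
0.029 [257.47888589 211.65824335]
None
```

View pics/i.png

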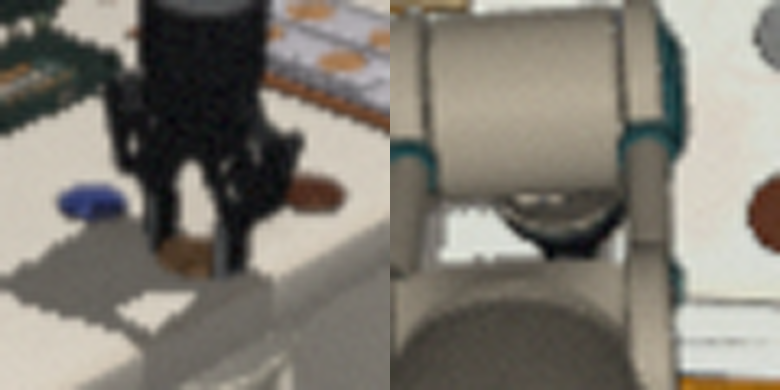

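```bash

python3 -m pendant '[0,0,-0.02,0,0,0,0,0,-0.02,0,0,0,0,0,-0.02,0,0,0]' 57  |egrep 'gap|force'
python3 -m pendant '[0,0,0.025,0,0,0,0,0,0.035,0,0,0,0,0,0.035,0,0,0]'  |egrep 'pos|gap|force'
python3 -m pendant '[0,0,0.01,0,0,0,0,0,0.015,0,0,0,0,0,0.015,0,0,0]'  |egrep 'pos|gap|force'
```

```text
contact_force: [-0.8, 0.0, -0.2]
finger_gap: 0.057
gripper_force: 0.0
tcp_pos: [0.4241, 0.1279, -0.0034]
contact_force: [0.7, -0.0, -0.6]
finger_gap: 0.0569
gripper_force: 0.0
tcp_pos: [0.4244, 0.1279, -0.0044]
contact_force: [-1.3, -0.7, 11.7]
finger_gap: 0.057
gripper_force: 5.6
```

```bash

python3 -m pendant '[0,0,-0.3,0,0,0,0.3,0,-0.6,0,0,0,0.6,0,-0.6,0,0,0,1,0,-0.6,0,0,0,1,0,-0.6,0,0,0]'  |egrep 'pos|gap|force'
python3 - <<'E'
from h import *
np.set_printoptions(precision=4,suppress=True)
S=optics.grab_frame('scene');T=optics.grab_frame('top')
for c,p,q in [('blue',(234,199),(249,206)),('grey',(262,197),(262,197)),('tan',(230,225),(264,214)),('brown',(261,225),(281,205))]:
    a=blob(T,c,p,16);b=blob(S,c,q,16);print(c,a and (a[0],a[1],atz(T,a[0],.007)),b and(b[0],b[1],atz(S,b[0],.007)))
a=np.hstack([cv2.resize(F['image'][v-30:v+30,u-30:u+30],None,fx=6.5,fy=6.5,interpolation=2) for F,u,v in((S,264,205),(T,230,222))])
cv2.imwrite('pics/j.png',cv2.cvtColor(a,4))
E
```

```text
tcp_pos: [0.4245, 0.2816, 0.0849]
contact_force: [0.7, -0.2, 0.2]
finger_gap: 0.057
gripper_force: 0.0
blue (array([233.8132, 199.044 ]), np.int32(91), array([0.517 , 0.1167, 0.007 ])) (array([248.7778, 205.4444]), np.int32(9), array([0.5147, 0.1107, 0.007 ]))
grey (array([261.9835, 196.8595]), np.int32(121), array([0.5315, 0.0125, 0.007 ])) (array([261.9583, 197.0833]), np.int32(48), array([0.5282, 0.013 , 0.007 ]))
tan (array([229.3084, 223.3738]), np.int32(107), array([0.4254, 0.1269, 0.007 ])) (array([263.8 , 212.88]), np.int32(25), array([0.4292, 0.1185, 0.007 ]))
brown (array([260.5446, 224.7129]), np.int32(101), array([0.4272, 0.0122, 0.007 ])) (array([281.2188, 204.5   ]), np.int32(32), array([0.4256, 0.0129, 0.007 ]))
```

View pics/j.png

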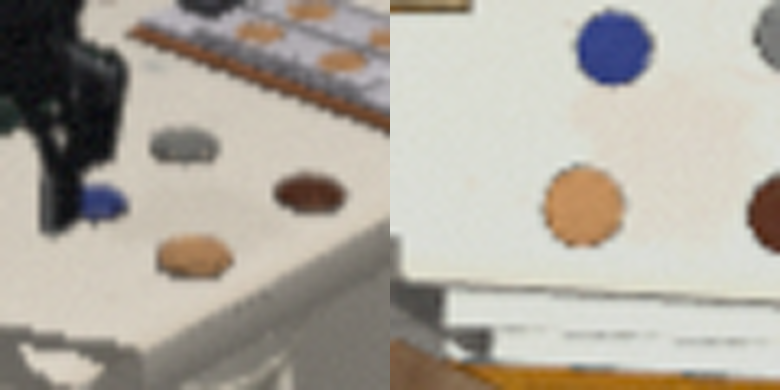

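```bash
python3 go.py 0.425 0.1269 -0.002 90
python3 -m pendant '[-0.35,0,0.1,0,0,0,-0.7,0,0.2,0,0,0,-1,0,0.4,0,0,0,-1.0,0,0.45,0,0,0]' 57 50|egrep 'pos'
python3 go.py 0.425 0.1269 -0.002 90
```

```text
shift [-1.0064  0.0076  0.576 ] turn [-0.0003  0.0003  0.0009] j6 25.276593012378903 34.525
tcp_pos: [0.4219, 0.124, 0.0157]
shift [0.0194 0.0215 0.1177] turn [-0.0016  0.0004 -0.0017] j6 7.686042861433212 35.025
```

```bash

python3 -m pendant '[0,0,0,0,0,0,0,0,0.08,0,0,0,0,0,0.12,0,0,0,0,0,0.12,0,0,0]'|egrep 'pos|force'
python3 -m pendant '[0,0,0,0,0,0,0,0,0,0,0,0,0,0,0,0,0,0,0,0,0,0,0,0]' 20 50|egrep 'pos|gap|force'
```

```text
tcp_pos: [0.4239, 0.1285, -0.0013]
contact_force: [-0.7, 0.1, -0.1]
gripper_force: 0.0
tcp_pos: [0.4246, 0.1284, -0.0004]
contact_force: [-0.8, 2.4, 5.5]
finger_gap: 0.0408
gripper_force: 50.2
```

```bash

python3 -m pendant '[0,0,-0.1,0,0,0,0,0,-0.3,0,0,0,0,0,-0.4,0,0,0,0,0,-0.4,0,0,0]'|egrep 'pos|gap|force'
python3 - <<'E'
from h import *
S=optics.grab_frame('scene');p=robot.state()['tcp_pos'];print(proj(S,p),proj(S,p*[1,1,0]))
a=cv2.resize(S['image'][165:235,220:310],None,fx=7,fy=7,interpolation=2)
cv2.imwrite('pics/k.png',cv2.cvtColor(a,4))
E
```

```text
tcp_pos: [0.4254, 0.128, 0.06]
contact_force: [0.4, 0.3, 0.3]
finger_gap: 0.04
gripper_force: 50.7
[263.60218076 201.83350087] [263.11209409 215.69748048]
```

View pics/k.png

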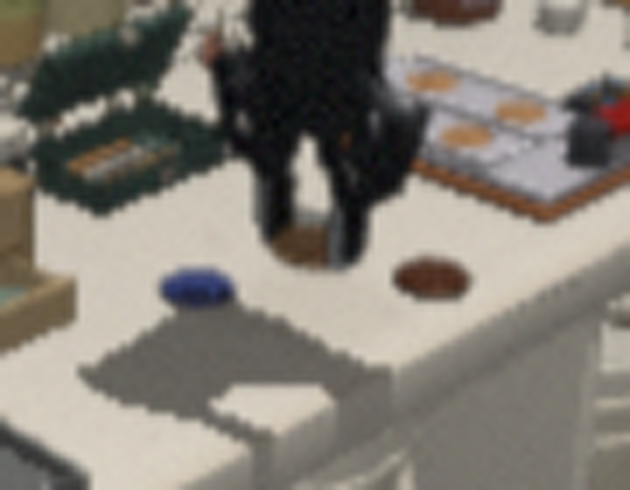

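```bash

python3 -m pendant '[-0.3,0.1,0,0,0,0,-0.6,0.2,0,0,0,0,-0.9,0.3,0,0,0,0,-1,0.35,0,0,0,0]'|egrep 'gap'
python3 -m pendant '[-0.3,0.1,0,0,0,0,-0.6,0.2,0,0,0,0,-0.79,0.285,0,0,0,0,-0.79,0.285,0,0,0,0,-0.79,0.285,0,0,0,0]'|egrep 'pos|gap|rot'
python3 go.py 0.5207 -0.141 0.024 89.2
```

```text
finger_gap: 0.0403
tcp_pos: [0.5185, -0.1391, 0.0582]
eef_rot: [-179.8, -0.1, 90.1]
finger_gap: 0.0405
shift [-0.013   0.0152  0.228 ] turn [-0.0009 -0.0006  0.0048] j6 -22.560783384167475 37.7
```

```bash

python3 -m pendant '[-0.013,0.015,0.1,0,0,0.005,-0.013,0.015,0.2,0,0,0.005,-0.013,0.015,0.215,0,0,0.005,-0.013,0.015,0.215,0,0,0.005]'|egrep 'pos|gap|force|rot'
python3 go.py 0.5207 -0.141 0.0200 89.2
```

```text
tcp_pos: [0.5218, -0.1421, 0.0263]
eef_rot: [-179.9, -0.0, 89.2]
contact_force: [0.4, -0.4, 0.1]
finger_gap: 0.0402
gripper_force: 50.7
shift [ 0.007  -0.0072  0.0423] turn [-0.0003 -0.0002 -0.0001] j6 -21.788195573689283 38.2
```

```bash

python3 -m pendant '[0.004,-0.004,0.02,0,0,0,0.004,-0.004,0.036,0,0,0,0.004,-0.004,0.036,0,0,0]'|egrep 'pos|gap|force'
python3 -m pendant '[0,0,0.008,0,0,0,0,0,0.008,0,0,0]'|egrep 'pos|gap|force'
```

```text
tcp_pos: [0.5214, -0.1418, 0.0215]
contact_force: [-0.4, 0.5, -0.7]
finger_gap: 0.0404
gripper_force: 50.7
tcp_pos: [0.5215, -0.1418, 0.0203]
contact_force: [-0.7, 0.2, 0.0]
finger_gap: 0.0406
gripper_force: 50.7
```

```bash

python3 -m pendant '[0,0,0.007,0,0,0,0,0,0.007,0,0,0]'|egrep 'pos|gap|force'
python3 -m pendant '[0,0,0.005,0,0,0,0,0,0.005,0,0,0]'|egrep 'pos|gap|force'
```

```text
tcp_pos: [0.5216, -0.1419, 0.0197]
contact_force: [-0.5, 1.5, 4.2]
finger_gap: 0.0406
gripper_force: 51.1
tcp_pos: [0.5216, -0.1419, 0.0196]
contact_force: [-2.5, 0.6, 9.4]
finger_gap: 0.0403
gripper_force: 51.6
```

```bash

python3 -m pendant '[0,0,-0.005,0,0,0,0,0,-0.005,0,0,0,0,0,-0.005,0,0,0]' 56|egrep 'gap|force'
python3 -m pendant '[0,0,-0.1,0,0,0,0,0,-0.3,0,0,0,0.3,0,-0.4,0,0,0,0.6,-0.3,-0.4,0,0,0,1,-0.6,-0.4,0,0,0,1,-0.6,-0.4,0,0,0,1,-0.6,-0.4,0,0,0]'|egrep 'pos|gap|force'
cat > chk.py <<'E'
from h import *
np.set_printoptions(precision=4,suppress=True)
T=optics.grab_frame('top')
print(robot.state()['clock'])
for c,p in [('blue',(234,199)),('grey',(262,197)),('tan',(230,225)),('brown',(261,225))]:
    a=blob(T,c,p,16);print(c,a and (a[0],a[1],atz(T,a[0],.007)))
for n,p in {'fl':(304.6,182),'fr':(320.5,183),'nl':(303.7,201.4),'nr':(319.7,202.5)}.items():
    for c in('tan','brown','blue','grey'):
        a=blob(T,c,p,9)
        if a and a[1]>30: print(n,c,a[1],atz(T,a[0],.027 if not (c=='tan' and a[1]<75) else .02))
E
python3 chk.py; python3 go.py 0.4272 0.0122 0.03 90
```

```text
contact_force: [0.1, 0.3, 0.0]
finger_gap: 0.0559
gripper_force: 0.0
tcp_pos: [0.4343, 0.0098, 0.0801]
contact_force: [0.1, 0.3, -0.2]
finger_gap: 0.0558
gripper_force: 0.0
40.625
blue (array([232.5345, 198.0172]), np.int32(58), array([0.5206, 0.1217, 0.007 ]))
grey (array([264.1364, 186.7879]), np.int32(66), array([0.5704, 0.0065, 0.007 ]))
tan None
brown None
fl tan 60 [ 0.5946 -0.1429  0.02  ]
fr tan 60 [ 0.5939 -0.2016  0.02  ]
nl tan 103 [ 0.5215 -0.1428  0.027 ]
nr tan 66 [ 0.5202 -0.2005  0.02  ]
shift [ 0.0207 -0.0559  0.3338] turn [ 0.001   0.0003 -0.0044] j6 -7.146845895603498 40.625
```

```bash

python3 -m pendant '[0.02,-0.053,0.2,0,0,-0.004,0.02,-0.053,0.33,0,0,-0.004,0.02,-0.053,0.33,0,0,-0.004,0.02,-0.053,0.33,0,0,-0.004]' 57 50|egrep 'pos'
python3 go.py 0.4272 0.0122 -0.0015 90
```

```text
tcp_pos: [0.4275, 0.0117, 0.0302]
shift [ 0.0033 -0.0025  0.2114] turn [ 0.0006  0.0001 -0.0011] j6 -7.57278844405722 41.125
```

```bash

python3 -m pendant '[0.003,-0.002,0.1,0,0,0,0.003,-0.002,0.2,0,0,0,0.003,-0.002,0.208,0,0,0,0.003,-0.002,0.208,0,0,0]'|egrep 'pos|force'
python3 -m pendant '[0,0,0,0,0,0,0,0,0,0,0,0,0,0,0,0,0,0,0,0,0,0,0,0]' 20 50|egrep 'pos|gap|force'
python3 -m pendant '[0,0,-0.1,0,0,0,0,0,-0.3,0,0,0,0,0,-0.4,0,0,0,0,0,-0.4,0,0,0]'|egrep 'pos|gap|force'
python3 go.py 0.5199 -0.2003 0.06 89.2
```

```text
tcp_pos: [0.4265, 0.0128, -0.0008]
contact_force: [-0.7, 0.9, -0.2]
gripper_force: 0.0
tcp_pos: [0.4266, 0.0128, -0.0]
contact_force: [-0.6, -1.2, 8.3]
finger_gap: 0.0418
gripper_force: 49.3
tcp_pos: [0.4268, 0.0129, 0.06]
contact_force: [0.8, 0.3, 0.6]
finger_gap: 0.0408
gripper_force: 50.7
shift [-1.42    0.6239  0.0029] turn [0.0013 0.0001 0.0037] j6 -7.507653281891968 42.625
```

```bash

python3 -m pendant '[-0.3,0.1,0,0,0,0,-0.6,0.2,0,0,0,0,-0.9,0.3,0,0,0,0,-1,0.35,0,0,0,0]'|egrep 'gap'
python3 -m pendant '[-0.3,0.2,0,0,0,0.004,-0.42,0.274,0,0,0,0.004,-0.42,0.274,0.1,0,0,0.004,-0.42,0.274,0.2,0,0,0.004,-0.42,0.274,0.22,0,0,0.004,-0.42,0.274,0.22,0,0,0.004]'|egrep 'pos|gap|rot'
python3 go.py 0.5199 -0.2003 0.0205 89.2
```

```text
finger_gap: 0.041
tcp_pos: [0.5178, -0.199, 0.025]
eef_rot: [-179.9, -0.1, 89.2]
finger_gap: 0.041
shift [-0.0086  0.0141  0.0298] turn [-0.0005 -0.0003  0.    ] j6 -27.42830693109523 43.875
```

```bash

python3 -m pendant '[-0.006,0.01,0.01,0,0,0,-0.006,0.01,0.027,0,0,0,-0.006,0.01,0.027,0,0,0]'|egrep 'pos|force'
python3 -m pendant '[0,0,0.007,0,0,0,0,0,0.007,0,0,0]'|egrep 'pos|gap|force'
```

```text
tcp_pos: [0.5201, -0.2011, 0.0215]
contact_force: [-1.0, 0.1, -0.7]
gripper_force: 50.7
tcp_pos: [0.52, -0.2011, 0.0204]
contact_force: [0.1, -1.0, -0.4]
finger_gap: 0.0411
gripper_force: 50.7
```

```bash
python3 go.py 0.5199 -0.2003 0.0195 89.2
```

```text
shift [ 0.0052 -0.001   0.0059] turn [-0.     -0.     -0.0003] j6 -27.44679449504753 44.5
```

Lower to contact, release, lift off toward the grey tile.

```bash

python3 -m pendant '[0.004,0,0.005,0,0,0,0.004,0,0.008,0,0,0,0.004,0,0.008,0,0,0]'|egrep 'pos|gap|force'
python3 -m pendant '[0,0,0,0,0,0,0,0,0,0,0,0,0,0,0,0,0,0]' 56|egrep 'gap|force'
python3 -m pendant '[0,0,-0.1,0,0,0,0,0,-0.3,0,0,0,0.3,0,-0.4,0,0,0,0.6,0,-0.4,0,0,0,1,0,-0.4,0,0,0,1,0,-0.4,0,0,0,1,0,-0.4,0,0,0]'|egrep 'pos|gap|force'
python3 chk.py;python3 go.py 0.5312 0.0125 0.03 90
```

```text
tcp_pos: [0.5202, -0.2009, 0.02]
contact_force: [-0.9, -1.2, 4.2]
finger_gap: 0.0408
gripper_force: 51.1
contact_force: [0.1, 0.7, -0.2]
finger_gap: 0.0561
gripper_force: 0.0
tcp_pos: [0.5229, -0.0507, 0.08]
contact_force: [-0.0, -1.3, -0.6]
finger_gap: 0.0559
gripper_force: 0.0
46.175
blue (array([233.8, 199.1]), np.int32(90), array([0.5168, 0.1168, 0.007 ]))
grey (array([254.5495, 190.7376]), np.int32(202), array([0.5531, 0.0415, 0.007 ]))
tan None
brown None
fr tan 60 [ 0.5939 -0.2016  0.02  ]
nl grey 41 [ 0.5256 -0.1274  0.027 ]
nr brown 106 [ 0.5193 -0.2015  0.027 ]
shift [0.4266 0.0484 0.3319] turn [ 0.0004  0.0002 -0.0048] j6 -12.303054247063383 46.175
```

```bash

python3 -m pendant '[0.2,0.048,0.1,0,0,-0.005,0.427,0.048,0.2,0,0,-0.005,0.427,0.048,0.33,0,0,-0.005,0.427,0.048,0.33,0,0,-0.005,0.427,0.048,0.33,0,0,-0.005]' 57 50|egrep 'pos'
python3 go.py 0.5312 0.0125 -0.0015 90
python3 - <<'E'
from h import *
S=optics.grab_frame('scene');b=blob(S,'grey',(262,197),16);print(b[0],b[1],atz(S,b[0],.007)) # 47px before
a=cv2.resize(S['image'][160:225,220:310],None,fx=7,fy=7,interpolation=2);cv2.imwrite('pics/l.png',cv2.cvtColor(a,4))
E
```

```text
tcp_pos: [0.5312, 0.0122, 0.0302]
shift [ 0.0021 -0.0005  0.2115] turn [ 0.0003  0.0001 -0.0003] j6 -6.13198029264032 46.8
[261.10877193 201.21754386] 285 [0.50453686 0.04629311 0.007     ]
```

```bash

python3 -m pendant '[0.002,0,0.1,0,0,0,0.002,0,0.2,0,0,0,0.002,0,0.208,0,0,0,0.002,0,0.208,0,0,0]'|egrep 'pos|force'
python3 -m pendant '[0,0,0,0,0,0,0,0,0,0,0,0,0,0,0,0,0,0,0,0,0,0,0,0]' 20 50|egrep 'pos|gap|force'
python3 -m pendant '[0,0,-0.1,0,0,0,0,0,-0.3,0,0,0,0,0,-0.4,0,0,0,0,0,-0.4,0,0,0]'|egrep 'pos|gap|force'
python3 go.py 0.5939 -0.2013 0.06 89.2
```

```text
tcp_pos: [0.5311, 0.0137, 0.0029]
contact_force: [-7.3, 1.9, 41.5]
gripper_force: 20.8
tcp_pos: [0.5138, 0.0141, 0.0061]
contact_force: [-38.8, -2.1, 99.8]
finger_gap: 0.0204
gripper_force: 49.5
tcp_pos: [0.5311, 0.0137, 0.0588]
contact_force: [0.1, -0.3, -0.7]
finger_gap: 0.0199
gripper_force: 0.0
shift [-1.4334  0.4176 -0.0075] turn [0.0005 0.     0.0047] j6 -6.089381978670983 48.35
```

```bash

python3 -m pendant '[-0.3,0,-0.2,0,0,0,-0.6,0,-0.3,0,0,0,-1,0,-0.3,0,0,0,-1,0,-0.3,0,0,0,-1,0,-0.3,0,0,0]' 57|egrep 'pos'
python3 - <<'E'
from h import *
np.set_printoptions(precision=4,suppress=True)
S=optics.grab_frame('scene');T=optics.grab_frame('top')
a=np.hstack([cv2.resize(S['image'][160:230,210:310],None,fx=4,fy=4,interpolation=2),cv2.resize(T['image'][165:235,225:325],None,fx=4,fy=4,interpolation=2)]);cv2.imwrite('pics/m.png',cv2.cvtColor(a,4))
im=T['image'].astype(int);m=COL['grey'](im[...,0],im[...,1],im[...,2]).astype(np.uint8)
n,l,st,ce=cv2.connectedComponentsWithStats(m)
for k in range(1,n):
    if 60<st[k,4]<200: print(ce[k],st[k],atz(T,ce[k],.007))
E
python3 chk.py
```

```text
tcp_pos: [0.5296, -0.1357, 0.1018]
[ 9.7444 15.1778] [ 0  9 22 10 90] [1.2207 1.0734 0.007 ]
[53.3846 24.8462] [42 23 26  6 78] [1.1915 0.895  0.007 ]
[48.     40.5972] [39 30 19 22 72] [1.1197 0.905  0.007 ]
[73.5521 45.0312] [66 38 16 19 96] [1.1079 0.802  0.007 ]
[136.3222  95.2   ] [124  88  26  11  90] [0.909  0.5275 0.007 ]
[215.45   110.8688] [199  89  37  41 160] [0.8632 0.2127 0.007 ]
[368.625  102.6786] [350  94  43  13 112] [ 0.9331 -0.3857  0.007 ]
[ 71.8095 106.8   ] [ 59  96  26  18 105] [0.8438 0.7686 0.007 ]
[293.2418 110.5385] [286 105  16  10  91] [ 0.8831 -0.0914  0.007 ]
[171.3218 122.1149] [158 108  23  23  87] [0.8059 0.3796 0.007 ]
[370.2143 116.2418] [349 108  44  35 182] [ 0.8765 -0.3917  0.007 ]
[255.8343 125.497 ] [239 110  38  25 169] [0.8122 0.0515 0.007 ]
[227.9324 127.4865] [220 112  17  24  74] [0.7975 0.159  0.007 ]
[282.406  124.6541] [271 113  27  23 133] [ 0.8219 -0.0515  0.007 ]
[  6.1163 127.9535] [  0 122  20  18  86] [0.7411 0.9988 0.007 ]
[351.4361 151.0226] [325 138  43  25 133] [ 0.7302 -0.3196  0.007 ]
[315.6905 145.3095] [300 140  31  19  84] [ 0.7452 -0.1827  0.007 ]
[319.3443 175.3934] [308 169  23  13  61] [ 0.6267 -0.1993  0.007 ]
[327.254  196.4603] [319 184  16  25  63] [ 0.5474 -0.2303  0.007 ]
[398.674  256.1105] [394 229  13  57 181] [ 0.3442 -0.4888  0.007 ]
[282.2063 366.0159] [275 350  14  34 126] [-0.0445 -0.0864  0.007 ]
49.125
blue (array([233.8132, 199.044 ]), np.int32(91), array([0.517 , 0.1167, 0.007 ]))
grey (array([267.5876, 200.2825]), np.int32(177), array([ 0.5197, -0.009 ,  0.007 ]))
tan None
brown None
fr grey 32 [ 0.614  -0.2102  0.027 ]
nr brown 104 [ 0.5194 -0.2018  0.027 ]
```

View pics/m.png

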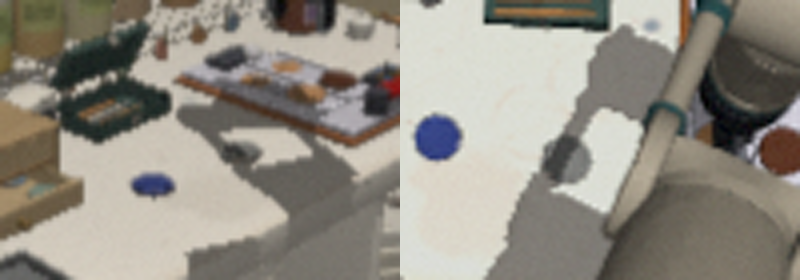

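```bash

python3 -m pendant '[0.35,0,0,0,0,0,0.7,0,0,0,0,0,1,0,0,0,0,0]' 56 50|egrep 'pos'
python3 -m pendant '[0.35,-0.08,0.1,0,0,0,0.68,-0.08,0.3,0,0,0,0.68,-0.08,0.46,0,0,0,0.68,-0.08,0.46,0,0,0,0.68,-0.08,0.46,0,0,0]'|egrep 'pos'
python3 - <<'E'
from h import *
np.set_printoptions(precision=4,suppress=True)
T=optics.grab_frame('top');S=optics.grab_frame('scene')
for r in(8,10,14):
  a=blob(T,'grey',(267,205),r);print(a and(a[0],a[1],atz(T,a[0],.007)))
b=blob(S,'grey',(270,198),8);print(b and(b[0],b[1],atz(S,b[0],.007)))
b=blob(S,'blue',(248,206),12);print(b and(b[0],b[1]))
E
python3 chk.py;python3 go.py 0.5165 0.1168 -0.0015 89.5
```

```text
tcp_pos: [0.5298, 0.0167, 0.1034]
tcp_pos: [0.5188, 0.1161, 0.0352]
(array([266.1475, 204.5   ]), np.int32(122), array([ 0.5035, -0.0045,  0.007 ]))
(array([266.1475, 204.5   ]), np.int32(122), array([ 0.5035, -0.0045,  0.007 ]))
(array([266.1475, 204.5   ]), np.int32(122), array([ 0.5035, -0.0045,  0.007 ]))
(array([269.9184, 197.6939]), np.int32(49), array([ 0.5001, -0.0057,  0.007 ]))
None
50.275
blue (array([238.5, 199.5]), np.int32(2), array([0.5163, 0.0992, 0.007 ]))
grey (array([266.1475, 204.5   ]), np.int32(122), array([ 0.5035, -0.0045,  0.007 ]))
tan None
brown None
fl tan 60 [ 0.5946 -0.1429  0.02  ]
fr tan 59 [ 0.5938 -0.2019  0.02  ]
nl tan 103 [ 0.5213 -0.1432  0.027 ]
nr brown 105 [ 0.5192 -0.2018  0.027 ]
shift [ 0.0093 -0.0192  0.2475] turn [ 0.0007 -0.0001  0.0028] j6 5.017781869221994 50.275
```

```bash

python3 -m pendant '[0.005,-0.012,0.1,0,0,0,0.005,-0.012,0.17,0,0,0,0.005,-0.012,0.2,0,0,0,0.005,-0.012,0.23,0,0,0,0.005,-0.012,0.242,0,0,0,0.005,-0.012,0.242,0,0,0]'|egrep 'pos|force'
```

```text
tcp_pos: [0.5167, 0.1165, -0.0018]
contact_force: [0.6, -0.0, -0.5]
gripper_force: 0.0
```

```bash

python3 -m pendant '[0,0,0,0,0,0,0,0,0,0,0,0,0,0,0,0,0,0,0,0,0,0,0,0]' 20 50|egrep 'pos|gap|force'
python3 -m pendant '[0,0,-0.1,0,0,0,0,0,-0.3,0,0,0,0,0,-0.4,0,0,0,0,0,-0.4,0,0,0]'|egrep 'pos|gap|force'
python3 go.py 0.5947 -0.1433 0.06 89.2
```

```text
tcp_pos: [0.5167, 0.1165, -0.001]
contact_force: [-0.5, -0.3, 5.6]
finger_gap: 0.039
gripper_force: 49.7
tcp_pos: [0.5177, 0.1166, 0.0597]
contact_force: [0.6, -1.1, 0.1]
finger_gap: 0.0389
gripper_force: 50.4
shift [-1.7333  0.5118 -0.0011] turn [ 0.0011 -0.0001  0.0048] j6 5.116887112772287 52.025
```

```bash

python3 - <<'E'
from h import *
T=optics.grab_frame('top');S=optics.grab_frame('scene')
a=np.hstack([cv2.resize(T['image'][155:205,290:340],None,fx=8,fy=8,interpolation=2),cv2.resize(S['image'][155:205,250:300],None,fx=8,fy=8,interpolation=2)]);cv2.imwrite('pics/n.png',cv2.cvtColor(a,4))
E
```

```text
(no output)
```

View pics/n.png

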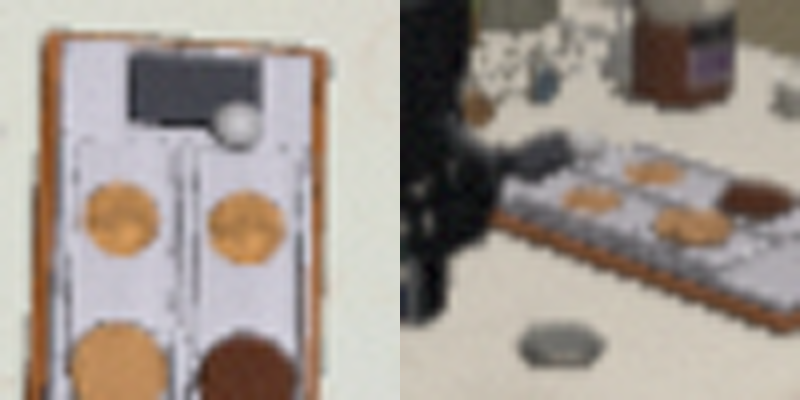

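```bash

python3 - <<'E'
from h import *
np.set_printoptions(precision=4,suppress=True)
T=optics.grab_frame('top');S=optics.grab_frame('scene')
for z in(.02,.03,.04,.05,.06):
    P=atz(T,(319.6,170.25),z);print(z,P,proj(S,P),'near edge',atz(T,(319.6,173.2),z)[0],'block near',atz(T,(312,170.2),z))
im=S['image'].astype(int)
print(im[168:180,260:282].min(2))
E
```

```text
0.02 [ 0.6432 -0.1976  0.02  ] [272.1924 174.2251] near edge 0.6317959020778472 block near [ 0.6417 -0.1691  0.02  ]
0.03 [ 0.6404 -0.1959  0.03  ] [272.5145 172.5218] near edge 0.6290525703426708 block near [ 0.6389 -0.1677  0.03  ]
0.04 [ 0.6376 -0.1942  0.04  ] [272.8391 170.8057] near edge 0.6263092386074944 block near [ 0.6361 -0.1662  0.04  ]
0.05 [ 0.6348 -0.1925  0.05  ] [273.1661 169.0765] near edge 0.623565906872318 block near [ 0.6333 -0.1647  0.05  ]
0.06 [ 0.6319 -0.1908  0.06  ] [273.4956 167.334 ] near edge 0.6208225751371417 block near [ 0.6305 -0.1632  0.06  ]
[[ 53  79 150 172 175 168 154 156 159 172 178 177 176 175 174 177 174 173
  159 155 153 147]
 [ 57  92 167 176 174 176 175 174 176 176 176 174 175 173 176 174 176 175
  173 178 174 172]
 [ 92 150 174 177 177 176 175 174 173 171 169 171 175 174 174 175 177 177
  179 176 177 176]
 [154 169 174 176 176 171 168 140 135 115 125 156 178 174 171 174 176 176
  177 178 180 178]
 [153 167 170 170 167 138 111  93  88  70  87 140 165 173 164 158 173 175
  175 168 178 174]
 [103 123 110 111 111  91  71  65  63  59  68 108 139 151 144 148 169 157
  170 144 141 145]
 [ 60  81  62  56  61  64  62  59  64  61  55  81 118 122 122 148 178 167
  169 160 153 141]
 [ 33  56  43  28  43  58  60  57  44  44  64  90 140 131 150 167 174 168
  144 135 117 109]
 [ 26  33  39  47  50  48  49  50  61  82 137 127 125 128 154 174 167 164
  116  97  84  82]
 [ 19  32  46 111 116  81  73  84 144 150 165 160 149 140 131 136 140 153
  139 101  85  88]
 [ 18  26  55 130 159 150 151 149 163 170 166 142 120 130 127 143 129 132
  125 121 136 155]
 [ 11  24  66 137 132 134 153 170 169 167 132 100  85  95  98 106 102 121
  144 144 123 129]]
```

```bash

python3 -m pendant '[-0.3,0.1,0,0,0,0,-0.6,0.2,0,0,0,0,-1,0.3,0,0,0,0]'|egrep 'gap'
python3 -m pendant '[-0.3,0.1,0,0,0,0,-0.6,0.195,0,0,0,0,-1,0.195,0,0,0,0]'|egrep 'gap'
python3 -m pendant '[-0.12,0,0,0,0,0.005,-0.12,0,0.1,0,0,0.005,-0.12,0,0.13,0,0,0.005,-0.12,0,0.13,0,0,0.005]'|egrep 'pos|gap|force'
python3 go.py 0.592 -0.2013 0.022 89.2
```

```text
finger_gap: 0.039
finger_gap: 0.0387
tcp_pos: [0.5903, -0.1993, 0.0376]
contact_force: [0.2, 0.8, -0.1]
finger_gap: 0.0392
gripper_force: 50.4
shift [-0.0134  0.0118  0.1039] turn [-0.0008 -0.0005  0.0003] j6 -24.34738827243117 53.475
```

```bash

python3 -m pendant '[-0.005,0.002,0.03,0,0,0,-0.005,0.002,0.06,0,0,0,-0.005,0.002,0.06,0,0,0]'|egrep 'pos|force'
python3 -m pendant '[0,0,0.02,0,0,0,0,0,0.04,0,0,0,0,0,0.04,0,0,0]'|egrep 'pos|gap|force'; python3 go.py 0.592 -0.2013 0.0190 89.2
```

```text
tcp_pos: [0.5912, -0.2018, 0.0294]
contact_force: [0.2, 0.4, 0.8]
gripper_force: 50.4
tcp_pos: [0.5912, -0.2022, 0.0234]
contact_force: [-0.3, -0.2, -0.3]
finger_gap: 0.0391
gripper_force: 50.4
shift [0.006  0.0052 0.0293] turn [-0.0002 -0.0001 -0.0003] j6 -24.40834618460953 54.225
```

```bash

python3 -m pendant '[0.005,0.007,0.01,0,0,0,0.005,0.007,0.024,0,0,0,0.005,0.007,0.024,0,0,0]'|egrep 'pos|force'
python3 -m pendant '[0,0,0.005,0,0,0,0,0,0.005,0,0,0]'|egrep 'pos|gap|force'
```

```text
tcp_pos: [0.5924, -0.2014, 0.0199]
contact_force: [0.1, 0.6, 0.8]
gripper_force: 50.4
tcp_pos: [0.5924, -0.2015, 0.0193]
contact_force: [-0.3, -1.0, -0.6]
finger_gap: 0.0389
gripper_force: 50.4
```

```bash

python3 -m pendant '[0,0,0.004,0,0,0,0,0,0.007,0,0,0]'|egrep 'pos|gap|force'
python3 -m pendant '[0,0,0.002,0,0,0,0,0,0.002,0,0,0]'|egrep 'pos|gap|force'
```

```text
tcp_pos: [0.5925, -0.2015, 0.019]
contact_force: [-2.0, 0.8, 6.4]
finger_gap: 0.0388
gripper_force: 51.0
tcp_pos: [0.5926, -0.2016, 0.019]
contact_force: [-2.2, 0.2, 6.7]
finger_gap: 0.039
gripper_force: 50.9
```

Release narrowly, rise, and look.

```bash

python3 -m pendant '[0,0,0,0,0,0,0,0,0,0,0,0,0,0,0,0,0,0]' 47|egrep 'pos|gap|force'
python3 -m pendant '[0,0,-0.05,0,0,0,0,0,-0.15,0,0,0,0,0,-0.3,0,0,0,0.3,0,-0.4,0,0,0,0.7,0,-0.4,0,0,0,1,0,-0.4,0,0,0,1,0,-0.4,0,0,0]'|egrep 'pos|gap|force'
python3 chk.py;python3 go.py 0.5035 -0.0045 0.06 90
```

```text
tcp_pos: [0.5924, -0.2014, 0.0177]
contact_force: [0.1, 0.0, -0.4]
finger_gap: 0.0471
gripper_force: 0.0
tcp_pos: [0.5948, -0.0484, 0.0794]
contact_force: [-0.3, 0.2, 0.2]
finger_gap: 0.0468
gripper_force: 0.0
56.65
blue None
grey (array([267.3669, 199.    ]), np.int32(308), array([ 0.5245, -0.008 ,  0.007 ]))
tan None
brown None
fr blue 92 [ 0.5922 -0.2018  0.027 ]
nl tan 63 [ 0.5216 -0.1513  0.02  ]
nr brown 104 [ 0.5197 -0.2017  0.027 ]
shift [ 0.2982 -0.6148  0.1273] turn [ 0.0006  0.0002 -0.0038] j6 -10.807271047152586 56.65
```

```bash

python3 -m pendant '[0.15,-0.3,0,0,0,-0.004,0.298,-0.6,0.1,0,0,-0.004,0.298,-0.612,0.25,0,0,-0.004,0.298,-0.612,0.28,0,0,-0.004,0.298,-0.612,0.28,0,0,-0.004,0.298,-0.612,0.28,0,0,-0.004]' 58 50|egrep 'pos'
python3 go.py 0.503 -0.0045 -0.0015 90
python3 - <<'E'
from h import *
S=optics.grab_frame('scene');T=optics.grab_frame('top');b=blob(S,'grey',(270,198),8);print(b and(b[0],b[1],atz(S,b[0],.007)))
print(blob(T,'grey',(266,204.5),9)[:2])
E
```

```text
tcp_pos: [0.5051, -0.0062, 0.0368]
shift [ 0.0116 -0.0145  0.255 ] turn [ 0.0007  0.0001 -0.001 ] j6 -8.426124678068994 57.4
(array([269.25, 199.  ]), np.int32(52), array([0.49391013, 0.00623276, 0.007     ]))
(array([263.88135593, 208.76271186]), np.int32(59))
```

Descend gently in small steps, watching force.

```bash

python3 -m pendant '[0.006,-0.009,0.1,0,0,0,0.006,-0.009,0.16,0,0,0,0.006,-0.009,0.18,0,0,0,0.006,-0.009,0.2,0,0,0]'|egrep 'pos|force'
python3 -m pendant '[0,0,0.02,0,0,0,0,0,0.035,0,0,0,0,0,0.048,0,0,0,0,0,0.048,0,0,0]'|egrep 'pos|force'
```

```text
tcp_pos: [0.5026, -0.0046, 0.006]
contact_force: [-0.0, 0.4, -0.7]
gripper_force: 0.0
tcp_pos: [0.5021, -0.0045, -0.0013]
contact_force: [-0.0, 0.6, -0.1]
gripper_force: 0.0
```

```bash

python3 -m pendant '[0,0,0,0,0,0,0,0,0,0,0,0,0,0,0,0,0,0,0,0,0,0,0,0]' 20 50|egrep 'pos|gap|force'
python3 -m pendant '[0,0,-0.1,0,0,0,0,0,-0.3,0,0,0,0,0,-0.4,0,0,0,0,0,-0.4,0,0,0]'|egrep 'pos|gap|force'
python3 go.py 0.5940 -0.1433 0.06 89.2
```

```text
tcp_pos: [0.5024, -0.0046, -0.0005]
contact_force: [-1.7, -0.2, 5.2]
finger_gap: 0.0415
gripper_force: 49.8
tcp_pos: [0.5032, -0.0047, 0.06]
contact_force: [0.8, -0.2, 0.3]
finger_gap: 0.0413
gripper_force: 50.7
shift [-0.9229  0.607   0.0022] turn [0.001  0.0001 0.0037] j6 -8.338876805389114 59.5
```

```bash

python3 -m pendant '[-0.3,0.2,0,0,0,0.002,-0.6,0.4,0,0,0,0.004,-0.9,0.59,0,0,0,0.004,-0.923,0.603,0.1,0,0,0.004,-0.923,0.603,0.2,0,0,0.004,-0.923,0.603,0.2,0,0,0.004,-0.923,0.603,0.2,0,0,0.004]'|egrep 'pos|gap|force'
python3 go.py 0.5940 -0.1433 0.021 89.2
```

```text
tcp_pos: [0.5917, -0.142, 0.0287]
contact_force: [0.5, 0.1, -0.3]
finger_gap: 0.0412
gripper_force: 50.7
shift [-0.0082  0.0153  0.051 ] turn [-0.0003 -0.0002  0.0001] j6 -19.281951641876752 60.375
```

```bash

python3 -m pendant '[-0.005,0.01,0.025,0,0,0,-0.005,0.01,0.047,0,0,0,-0.005,0.01,0.047,0,0,0]'|egrep 'pos|gap|force'
python3 -m pendant '[0,0,0.005,0,0,0,0,0,0.01,0,0,0]'|egrep 'pos|gap|force'
```

```text
tcp_pos: [0.5937, -0.1438, 0.0217]
contact_force: [0.0, 2.0, -0.5]
finger_gap: 0.0415
gripper_force: 50.7
tcp_pos: [0.5939, -0.144, 0.0203]
contact_force: [0.3, 0.3, 0.3]
finger_gap: 0.0412
gripper_force: 50.7
```

```bash

python3 -m pendant '[0,-0.002,0.005,0,0,0,0,-0.002,0.01,0,0,0,0,-0.002,0.01,0,0,0]'|egrep 'pos|gap|force'
python3 -m pendant '[0,0,0,0,0,0,0,0,0,0,0,0,0,0,0,0,0,0]' 49|egrep 'pos|gap|force'
python3 -m pendant '[0,0,-0.05,0,0,0,0,0,-0.15,0,0,0,0,0,-0.3,0,0,0,0.3,0,-0.5,0,0,0,0.7,0,-0.5,0,0,0,1,0,-0.5,0,0,0,1,0,-0.5,0,0,0]'|egrep 'pos|gap|force'
python3 chk.py
python3 - <<'E'
from h import *
np.set_printoptions(precision=4,suppress=True)
T=optics.grab_frame('top');S=optics.grab_frame('scene')
for F in(T,S):
  for l in('keeper_knob','keeper_hinge'):
    for p in finder.place_of(F,l)[:2]: print(l,F is T,np.round(p['location'],1),round(p['p'],2),atz(F,p['location'],.076 if 'knob' in l else .0335))
  im=F['image'].astype(int);red=(im[...,0]>120)&(im[...,1]<60)&(im[...,2]<70);red[:,:300]=0;red[:175 if F is T else 0]=0
  y,x=np.nonzero(red);print(len(x))
  if F is T:
    P=np.array([atz(F,(u,v),.0425)[:2] for u,v in zip(x,y)]);c=P.mean(0);w,v=np.linalg.eigh(np.cov(P.T));d=v[:,1];print('bar',c,d,np.sqrt(12*w),np.min((P-c)@d),np.max((P-c)@d))
E
```

```text
tcp_pos: [0.5937, -0.144, 0.0196]
contact_force: [-0.3, 0.2, 4.6]
finger_gap: 0.0411
gripper_force: 51.0
tcp_pos: [0.5935, -0.1439, 0.0185]
contact_force: [0.2, 0.1, 0.2]
finger_gap: 0.049
gripper_force: 0.0
tcp_pos: [0.5959, 0.0091, 0.0952]
contact_force: [-0.3, -0.0, 0.4]
finger_gap: 0.0487
gripper_force: 0.0
62.675
blue None
grey (array([261.312 , 198.5602]), np.int32(407), array([0.5249, 0.0146, 0.007 ]))
tan None
brown None
fl grey 144 [ 0.5938 -0.1461  0.027 ]
fr blue 91 [ 0.5921 -0.202   0.027 ]
nl tan 104 [ 0.5215 -0.1433  0.027 ]
nr brown 105 [ 0.5195 -0.2016  0.027 ]
keeper_knob True [354.9 226.6] 0.86 [ 0.4317 -0.3145  0.076 ]
keeper_knob True [306.3 200.6] 0.73 [ 0.5136 -0.1435  0.076 ]
keeper_hinge True [311.  224.8] 0.67 [ 0.4344 -0.1686  0.0335]
keeper_hinge True [375.9 196.4] 0.48 [ 0.5526 -0.4021  0.0335]
344
bar [ 0.4354 -0.2729] [0.0919 0.9958] [0.0257 0.1901] -0.09986385500914427 0.09122308596115433
keeper_knob False [324.2 167.5] 0.58 [ 0.4362 -0.3225  0.076 ]
keeper_knob False [205.2 238.5] 0.21 [0.3648 0.4741 0.076 ]
keeper_hinge False [305.4 185.9] 0.89 [ 0.43   -0.1641  0.0335]
keeper_hinge False [286.8 187.2] 0.57 [ 0.4801 -0.0952  0.0335]
51
```

```bash

python3 -m pendant '[-0.3,-0.15,-0.1,0,0,0,-0.6,-0.3,-0.1,0,0,0,-0.9,-0.4,-0.1,0,0,0,-1,-0.5,-0.1,0,0,0]' 45 50|egrep 'gap'
python3 -m pendant '[-0.3,-0.2,0,0,0,0,-0.6,-0.4,0,0,0,0,-0.9,-0.58,0,0,0,0,-1,-0.59,0,0,0,0,-1,-0.59,0,0,0,0]'|egrep 'pos'
python3 go.py 0.4325 -0.3165 0.11 84.7
python3 - <<'E'
from h import *
T=optics.grab_frame('top');S=optics.grab_frame('scene')
print(tri([(T,(354.9,226.6)),(S,(324.2,167.5))]))
E
```

```text
finger_gap: 0.0448
tcp_pos: [0.4281, -0.292, 0.1087]
shift [-0.1626  0.0321 -0.0085] turn [ 0.0002 -0.0002  0.024 ] j6 -41.09322028095044 64.1
(array([ 0.43116142, -0.31349163,  0.07972023]), [np.float64(0.0), np.float64(0.0)])
```

```bash

python3 -m pendant '[-0.15,0.03,0,0,0,0.024,-0.15,0.03,0,0,0,0.024,-0.15,0.03,0,0,0,0.024]'|egrep 'pos'
python3 go.py 0.432 -0.315 0.054 84.7
```

```text
tcp_pos: [0.4321, -0.3123, 0.1085]
shift [-0.0182  0.0013  0.3633] turn [-0.0003 -0.0005  0.0014] j6 -38.349509395522446 64.575
```

```bash

python3 -m pendant '[-0.01,0,0.15,0,0,0,-0.01,0,0.22,0,0,0,-0.01,0,0.22,0,0,0]'|egrep 'pos|force'
python3 -m pendant '[0,0,0.07,0,0,0,0,0,0.14,0,0,0,0,0,0.14,0,0,0]'|egrep 'pos|force'
python3 -m pendant '[0,0,0,0,0,0,0,0,0,0,0,0,0,0,0,0,0,0,0,0,0,0,0,0]' 10 20|egrep 'pos|gap|force'
```

```text
tcp_pos: [0.4313, -0.3143, 0.075]
contact_force: [-0.2, 0.4, -0.0]
gripper_force: 0.0
tcp_pos: [0.4313, -0.315, 0.0538]
contact_force: [-0.9, -0.1, -0.0]
gripper_force: 0.0
tcp_pos: [0.4321, -0.3158, 0.0551]
contact_force: [0.0, -0.4, 0.8]
finger_gap: 0.0149
gripper_force: 22.0
```

```bash
python3 - <<'E'
from h import *
np.set_printoptions(precision=3,suppress=True)
s=robot.state();R0=Rt.from_euler('xyz',s['eef_rot'],degrees=True)
H=np.array([.441,-.168,0]);p0=np.array([s['tcp_pos'][0],s['tcp_pos'][1],0])-H;print(np.degrees(np.arctan2(p0[1],p0[0])),np.linalg.norm(p0[:2]))
for a in range(9,91,9):
    d=Rt.from_euler('z',a,degrees=True).apply(p0)-p0;print(a,R0.inv().apply(d)[:2]/.15,-a/180)
E
```

```text
-93.4316775841188 0.14811100680533104
9 [0.017 0.154] -0.05
18 [0.058 0.304] -0.1
27 [0.121 0.445] -0.15
36 [0.206 0.574] -0.2
45 [0.31  0.689] -0.25
54 [0.431 0.786] -0.3
63 [0.566 0.863] -0.35
72 [0.71  0.918] -0.4
81 [0.862 0.95 ] -0.45
90 [1.017 0.957] -0.5
```

```bash

python3 -m pendant '[0.006,0.077,0,0,0,-0.025,0.017,0.154,0,0,0,-0.05,0.037,0.229,0,0,0,-0.075,0.058,0.304,0,0,0,-0.1,0.089,0.375,0,0,0,-0.125,0.121,0.445,0,0,0,-0.15,0.163,0.51,0,0,0,-0.175,0.206,0.574,0,0,0,-0.2,0.257,0.632,0,0,0,-0.225,0.31,0.689,0,0,0,-0.25]' 19 20
```

```text
clock: 67.08
tcp_pos: [0.5391, -0.2784, 0.0547]
eef_rot: [-180.0, -0.0, 130.0]
contact_force: [0.6, -0.9, 0.4]
finger_gap: 0.0192
gripper_force: 0.1
```

```bash

python3 -m pendant '[0.006,0.077,0,0,0,-0.025,0.017,0.154,0,0,0,-0.05,0.037,0.229,0,0,0,-0.075,0.058,0.304,0,0,0,-0.1,0.089,0.375,0,0,0,-0.125,0.121,0.445,0,0,0,-0.15,0.163,0.51,0,0,0,-0.175,0.206,0.574,0,0,0,-0.2,0.257,0.632,0,0,0,-0.225,0.257,0.632,0,0,0,-0.225]'; python3 go.py 0.591 -0.171 0.055 179
python3 - <<'E'
from h import *
S=optics.grab_frame('scene');T=optics.grab_frame('top')
a=np.hstack([cv2.resize(S['image'][145:215,255:355],None,fx=4,fy=4,interpolation=2),cv2.resize(T['image'][165:235,275:375],None,fx=4,fy=4,interpolation=2)]);cv2.imwrite('pics/o.png',cv2.cvtColor(a,4))
E
```

```text
clock: 68.32
tcp_pos: [0.587, -0.1878, 0.0547]
eef_rot: [180.0, -0.0, 170.3]
contact_force: [0.3, -0.6, -0.3]
finger_gap: 0.0187
gripper_force: 0.0
shift [-0.0077  0.1146 -0.002 ] turn [ 0.0001 -0.0001 -0.0482] j6 -104.54922688911041 68.325
```

```bash

python3 -m pendant '[0,0.04,0,0,0,-0.02,0,0.07,0,0,0,-0.03,0,0.09,0,0,0,-0.046,0,0.09,0,0,0,-0.046]'|egrep 'pos|force|rot'
python3 -m pendant '[0,0.015,0,0,0,0,0,0.025,0,0,0,0,0,0.025,0,0,0,0]'|egrep 'pos|force'
python3 -m pendant '[0,0.01,0,0,0,0,0,0.015,0,0,0,0,0,0.015,0,0,0,0]'|egrep 'pos|force'
```

```text
tcp_pos: [0.5894, -0.1748, 0.0547]
eef_rot: [179.9, 0.0, 178.5]
contact_force: [0.5, -0.5, -0.4]
gripper_force: 0.0
tcp_pos: [0.5897, -0.1711, 0.0548]
contact_force: [0.6, 0.9, -0.8]
gripper_force: 0.2
tcp_pos: [0.5897, -0.1708, 0.0548]
contact_force: [0.5, -6.4, -1.7]
gripper_force: 3.0
```

```bash

python3 -m pendant '[0,0.006,0,0,0,0,0,0.012,0,0,0,0,0,0.012,0,0,0,0]'|egrep 'pos|force'
python3 -m pendant '[0,0.006,0,0,0,0,0,0.01,0,0,0,0,0,0.01,0,0,0,0]'|egrep 'pos|force'
```

```text
tcp_pos: [0.5897, -0.1707, 0.0548]
contact_force: [-1.5, -9.6, -2.7]
gripper_force: 5.0
tcp_pos: [0.5898, -0.1706, 0.0548]
contact_force: [-2.3, -13.1, -3.7]
gripper_force: 6.6
```

```bash

python3 -m pendant '[0,-0.033,0,0,0,0,0,-0.033,0,0,0,0,0,-0.033,0,0,0,0]' 40|egrep 'gap|force'
python3 -m pendant '[0,0,-0.2,0,0,0,0,0,-0.5,0,0,0,-0.3,0.3,-0.7,0,0,0,-0.3,0.6,-0.7,0,0,0,-0.3,1,-0.7,0,0,0,-0.3,1,-0.7,0,0,0]'|egrep 'pos|force'
python3 -m pendant '[0,0.4,0,0,0,0,0,0.7,0,0,0,0,0,1,0,0,0,0]'|egrep 'pos'
python3 chk.py
python3 - <<'E'
from h import *
np.set_printoptions(precision=4,suppress=True)
S=optics.grab_frame('scene');T=optics.grab_frame('top')
im=T['image'].astype(int);red=(im[...,0]>120)&(im[...,1]<60)&(im[...,2]<70);red[:,:300]=0;red[:165]=0;red[:,330:]=0
y,x=np.nonzero(red);P=np.array([atz(T,(u,v),.0425)[:2] for u,v in zip(x,y)]);c=P.mean(0);w,v=np.linalg.eigh(np.cov(P.T));print(len(x),c,v[:,1],np.degrees(np.arctan(v[1,1]/v[0,1])))
a=np.hstack([cv2.resize(S['image'][145:265,160:330],(400,282),interpolation=2),cv2.resize(T['image'][155:240,280:400],(400,282),interpolation=2)]);cv2.imwrite('pics/p.png',cv2.cvtColor(a,4))
E
```

```text
contact_force: [-0.4, -0.4, 0.5]
finger_gap: 0.04
gripper_force: 0.0
tcp_pos: [0.6376, -0.0166, 0.1599]
contact_force: [-0.9, -0.5, -0.7]
gripper_force: 0.0
tcp_pos: [0.6416, 0.129, 0.1597]
71.975
blue None
grey None
tan None
brown None
fl grey 112 [ 0.5944 -0.1412  0.027 ]
fr blue 79 [ 0.5922 -0.2044  0.027 ]
nl tan 87 [ 0.5217 -0.1402  0.027 ]
nr brown 91 [ 0.5194 -0.204   0.027 ]
320 [ 0.5467 -0.171 ] [-1.    0.01] -0.5719885377090426
```

View pics/p.png

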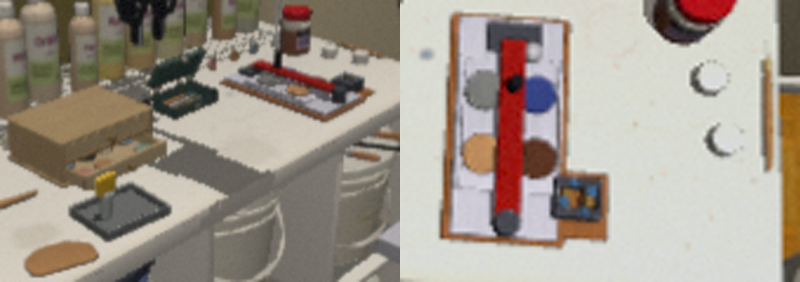

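The picture shows all four tiles seated. The keeper is shut along the centre line (bar angle -0.6°, rack about -0.8°), past the ball. The pin stands in the tray.

```bash
python3 -c "
from bench import hand_in;print(hand_in())"
```

```text
the job is handed in; nothing more can be done
None
```

Job handed in after about 72 s of robot time: the pin is in the tray, all four tiles (tan, brown, blue, grey) are on their seats and the keeper is shut against its stop; on one descent a finger landed on the grey tile, which had shifted, with about 100 N at the wrist (limit 120), and I re-measured and placed it.

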